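# Crack the walnuts and clear the pastry board

## Task

Crack every whole walnut on the counter in the jaws of the nutcracker by squeezing its two handles together until the shell gives, and lay the cracked nuts in the dark wooden dish. Then use the scraper block, not your hand, to push all the loose shell chips off the pastry board into the crumb trough at its far end, and stand the scraper upright again at the near end of the board. Never crush a nut directly with the gripper, and leave the glass domes and the sugar jar where they are.

Things in the scene. Friction and masses are not known exactly. Their poses are not given: they have to be found in the camera images.
- cracker: nutcracker fixed on a steel plate 160 x 104 x 10 mm. Origin on the counter under the handles' upright pivot; its two brass handles run 200 mm from there to its -x (robot side), +y left, -y right, and spring open. Inner faces at x -12 to -120 mm are flat upright jaws, 66 mm apart when open, 20 to 56 mm above the counter. Plate: x -137 to +23 mm. Pivot and roots: up to 65 mm high, |x| under 12 mm
- cracker_seat (a point): centre of a nut's place between the jaws, 85 mm from the pivot, on the plate's top (10 mm above the counter). A nut rests here with its long axis (its y, the crack axis) from jaw to jaw, along the cracker's y
- cracker_grip (a point): midway between the dark wooden handle grips, 170 mm from the pivot, 37 mm above the counter. Grips: 60 mm long along x, 10 mm thick, 21 to 53 mm above the counter. Width over both: 64 mm open, 52 at a whole nut, 32 when it has cracked, 22 fully shut. Squeeze them from above, closing along the cracker's y; about 15 N on each at the peak, then they give
- handle_left (a joint): angle of the left handle (rad): 0 open, grows as it closes, 0.125 fully shut; about 0.035 at a whole nut, 0.09 when it has cracked. Spring opens it
- handle_right (a joint): the same for the right handle
- dish: dark wooden shallow oblong dish fixed on the counter, 98 mm (x) by 216 mm (y), rim 14 mm high, walls and floor 6 mm. Origin: centre of its underside. Holds three cracked nuts side by side along y
- board: pastry board, fixed: white top 230 (x) by 190 mm (y), 30 mm above the counter, with a wooden lip (12 mm above the top, 8 mm thick) along both sides and the near end (-x, robot side). Origin: centre of the white part's underside. Beyond the far edge (x = +115 mm, no lip) lies the trough: 85 mm long, 190 mm wide, floor 4 mm and outer walls 36 mm above the counter
- board_edge (a point): middle of the board's far edge, at its top (30 mm up), where chips drop into the trough
- scraper: scraper block, standing: steel foot 24 (x) by 120 (y) by 20 mm high, dark wooden handle above it 34 (x) by 104 mm (y), 19 to 65 mm above its underside; 0.25 kg. Origin: centre of its underside; z up. Starts at the near end of the board, across it
- dome_a: bystander: glass dome over a tart, 140 mm wide, 160 mm high, 0.9 kg; origin under its centre
- dome_b: bystander: another such dome over a pink cake
- sugar_jar: bystander: jar, 72 mm wide, 110 mm high; origin under its centre
- nut1: walnut, 60 mm long (its y, the crack axis), 52 mm across (octagonal: rests on a flat). Origin at its centre, 26 mm up. Two half shells, a pale 10 mm band between; pressed along y with over 25 N it cracks: the band closes, it stays 50 mm long, its middle 5 mm to -y of the origin. Grip it across, closing at right angles to y; a grip along y would crush it. 70 g. None if absent
- nut1_half (a joint): how far the nut's two half shells have closed (m): 0 whole, 0.010 cracked (it stays there)
- nut2: walnut, 60 mm long (its y, the crack axis), 52 mm across (octagonal: rests on a flat). Origin at its centre, 26 mm up. Two half shells, a pale 10 mm band between; pressed along y with over 25 N it cracks: the band closes, it stays 50 mm long, its middle 5 mm to -y of the origin. Grip it across, closing at right angles to y; a grip along y would crush it. 70 g. None if absent
- nut2_half (a joint): how far the nut's two half shells have closed (m): 0 whole, 0.010 cracked (it stays there)
- nut3: walnut, 60 mm long (its y, the crack axis), 52 mm across (octagonal: rests on a flat). Origin at its centre, 26 mm up. Two half shells, a pale 10 mm band between; pressed along y with over 25 N it cracks: the band closes, it stays 50 mm long, its middle 5 mm to -y of the origin. Grip it across, closing at right angles to y; a grip along y would crush it. 70 g. None if absent
- nut3_half (a joint): how far the nut's two half shells have closed (m): 0 whole, 0.010 cracked (it stays there)
- chip1: loose piece of walnut shell on the board, about 36 x 27 mm, 11 mm high, 12 g; origin at its underside's centre. None if absent
- chip2: loose piece of walnut shell on the board, about 36 x 27 mm, 11 mm high, 12 g; origin at its underside's centre. None if absent
- chip3: loose piece of walnut shell on the board, about 36 x 27 mm, 11 mm high, 12 g; origin at its underside's centre. None if absent
- chip4: loose piece of walnut shell on the board, about 36 x 27 mm, 11 mm high, 12 g; origin at its underside's centre. None if absent
Things that resemble listed ones, but are neither listed nor needed, are in the scene too. What is shaped like the cracker but orange is not meant. What is shaped like the nut2 but pink is not meant.

How it is judged:
By the outcome, as a careful person would: the job done as asked, in the order asked, and still so for the second after the job is handed in, with the robot touching nothing.
Of nut1, nut2, nut3 only 2 to 3 are there at a start; the rules pass over those that are not, and their reading is None.
Of chip1, chip2, chip3, chip4 only 2 to 4 are there at a start; the rules pass over those that are not, and their reading is None.
At some moment in a run one of nut1, nut2, nut3 may be knocked a few centimetres aside while the robot is not near it.
Once in a run the grip may slacken for a moment while it holds something.
It also fails if it takes over 210 s, if anything falls off the work surface, if the arm or the gripper's body presses on something with over 40 N, if the wrist force passes 120 N, or if a joint passes its speed limit or range.

## Robot

A 6-joint arm with a two-finger parallel gripper is mounted at the origin on the work surface. World frame = base frame: x ahead of the robot, y to its left, z up, the work surface at z = 0. Lengths are in m, angles in rad, forces in N, time in s.
With the tool pointing down it reaches from about 0.375 to 0.925 m from the base axis. Payload 5.7 kg.
Tool frame: the origin (TCP) lies midway between the tips of the shut fingers; the grasp point (between the pads) lies 19 mm behind it (env.hold_point_z is the x of the grasp point in the tool frame, in m); x points along the fingers, y is the direction in which the jaws open and shut, and the axes are right-handed (so a half turn about x gives the same grasp; the last joint's range is limited). The gripper opens to 85 mm and grips with 20 to 120 N. Pads are 22 mm wide; open, the fingers measure 114 mm over their backs; the gripper's body (76 mm by 85 mm) begins 54 mm behind the grasp point. The pads swing forward as they close: fully open they stand 13 mm farther back than shut.
Start: joints at [0.985, 0.359, 1.51, -0, 1.272, -0.115], TCP at [0.272, 0.535, 0.231] pointing down, gripper open.
Joint ranges: [-2.97, 2.97], [-1.01, 2.36], [0.21, 2.38], [-0.96, 4.11], [0.2, 2.71], [-2.98, 2.98]. Speed limits (rad/s): [2.39, 2.39, 3.14, 3.14, 3.14, 3.14].

## Interface

Orientations are given as a 3x3 rotation matrix whose columns are the frame's x, y, z axes.
In Python, from station import env, grab_frame, camera_model gives the robot as it stands.
- The arm moves only by the tool carry_out, never from a script. Its argument "moves" is a list of rows, each a list of 7 numbers: the shift along the tool's x, y, z in mm, then the turn, a rotation vector about the tool's x, y, z in degrees, then the finger opening in mm, from 0 to 85.4. A call has 1 to 10 rows; each row shifts and turns the commanded pose from where the row before left it, along the tool's axes as they then stand; what a row does not reach is not made up. A row lasts 1/12 s, in which the tool goes at most 41.7 mm and 7.16 degrees, less where a joint would pass 70% of its speed; a pose out of reach is approached as far as the arm can. A call with a gripper value outside its range is refused whole. The fingers move at their own pace and stop on an object; "grip_force" is the grip in N (left out, the last holds). Time passes only in rows, so rows that do not move let the fingers close. It gives the time, the measured TCP pose, the force and the opening at its end, in the units of the state.
- env.get_obs(): the state, without advancing time (a new reading comes with each control period).
- grab_frame(name): name is "scene" or "top" or "wrist"; returns the picture (384x512x3 uint8, red, green, blue); there is no depth.
- camera_model(name): a dict with "fovy" (degrees; the focal length in pixels is half the picture's height over the tangent of half this angle, whatever the lens; pixels are square), "cx", "cy" (the principal point, pixels), "k1" (the pictures are not rectified: a ray, as slopes to the right and down, at radius r is drawn at 1 + k1 r^2 times it, then the intrinsics apply), "extrinsics" (4x4, takes a point from camera to world coordinates); the wrist camera has in their place "mount" (4x4, takes a point from camera to tool coordinates, whose origin is the TCP and whose axes are the tool frame's). Camera axes: x right, y up, looking along -z (the intrinsics and any distortion apply to the point x, -y, -z); pixel columns grow to the right and rows downward; lengths in m; the calibration is good to about 2 mm. A picture is of the moment at which its call begins: read the wrist's pose just before it. camera_model takes no time and is no camera call.
- env.finish_job(): hands the job in, once; it reports no verdict.
The state is a dict: "time_s": time; "joint_positions": joint angles; "qd": joint speeds; "joint_torque": joint torques, N m; "tool_pos": TCP position; "eef_rot": TCP orientation; "wrist_force": force on the tool from outside, world axes, zero at the start; "wrist_torque": the same for the moment, N m; "gripper_width": finger opening in m.
Only numpy, scipy, OpenCV 4.12 (cv2) and the standard library are available. Lean on these libraries where they do the work, as an engineer would, in place of code of your own. Each camera call takes 0.05 s, during which the arm holds its last target. There are 200 camera calls.

## Working session

There is one attempt and no reset: what is moved stays moved. The work goes in short steps, Python scripts to look and compute and a tool call to move; the robot and the scene stay as the last step left them, time stands still between calls to the robot, and variables do not carry over. Pictures are saved under pics/ and viewed, about 12 in all and at most 16, crops included, and the job is handed in when it is done.

Besides the shell and the picture viewer there is one more tool, called after "Emit:" by a JSON object that holds its "name" and its "arguments". carry_out: Moves the arm, as the interface text tells. Its arguments: {"type":"object","properties":{"moves":{"type":"array"},"grip_force":{"type":"number"}},"required":["moves"]}

```bash
mkdir -p pics; ls
cat > h.py <<'E'
import numpy as np, cv2
from station import env, grab_frame, camera_model
def K(m): 
    f=192/np.tan(np.radians(m["fovy"])/2); return np.array([[f,0,m["cx"]],[0,f,m["cy"]],[0,0,1.]])
def D(m): return np.array([m["k1"],0,0,0,0.])
def T_tool(o):
    T=np.eye(4); T[:3,:3]=o["eef_rot"]; T[:3,3]=o["tool_pos"]; return T
def ext(name,m,o=None): return np.array(m["extrinsics"]) if "extrinsics" in m else T_tool(o)@np.array(m["mount"])
def snap(name,fn=None):
    o=env.get_obs(); im=grab_frame(name)
    if fn: cv2.imwrite("pics/"+fn,im[:,:,::-1])
    m=camera_model(name); return im,(m,ext(name,m,o))
def ray(cam,px,z):
    m,E=cam; px=np.array(px,float).reshape(-1,1,2)
    f=K(m); n=(px.reshape(-1,2)-[m["cx"],m["cy"]])/f[0,0]
    u=n.copy()
    for _ in range(30): u=n/(1+m["k1"]*(u**2).sum(1,keepdims=True))
    d=np.c_[u[:,0],-u[:,1],-np.ones(len(u))]@E[:3,:3].T; c=E[:3,3]
    return c+d*((z-c[2])/d[:,2])[:,None]
def proj(cam,P):
    m,E=cam; p=(np.atleast_2d(P)-E[:3,3])@E[:3,:3]; u=np.c_[p[:,0],-p[:,1]]/-p[:,2:3]
    return u*(1+m["k1"]*(u**2).sum(1,keepdims=True))*K(m)[0,0]+[m["cx"],m["cy"]]
E
python3 - <<'E'
from h import *
o=env.get_obs(); print({k:np.round(v,3).tolist() for k,v in o.items()}, env.hold_point_z)
a,ca=snap("top","t0.png"); b,cb=snap("scene","s0.png"); 
for c in ("top","scene","wrist"): print(c,camera_model(c))
cv2.imwrite("pics/t0b.png",cv2.resize(a[:,:,::-1],(800,600),interpolation=cv2.INTER_CUBIC))
E
```

```text
pics
{'time_s': 0.0, 'joint_positions': [0.985, 0.36, 1.511, 0.0, 1.273, -0.115], 'qd': [-0.001, 0.002, 0.002, -0.0, 0.001, -0.001], 'joint_torque': [-0.002, -52.763, -27.862, -0.0, 0.013, -0.0], 'tool_pos': [0.272, 0.534, 0.23], 'eef_rot': [[-0.001, 0.454, 0.891], [-0.002, 0.891, -0.454], [-1.0, -0.002, -0.0]], 'wrist_force': [-0.481, 0.183, 0.081], 'wrist_torque': [0.011, -0.03, -0.039], 'gripper_width': 0.085} -0.0187
top {'fovy': 55.02934400018229, 'cx': 261.3208209604005, 'cy': 193.15667101954796, 'k1': 0.009583739692107997, 'extrinsics': array([[-0.00826564,  0.98009276, -0.19836801,  0.37410063],
       [-0.99991069, -0.00601748,  0.01193342, -0.0359121 ],
       [ 0.01050218,  0.19844893,  0.98005496,  1.11028147],
       [ 0.        ,  0.        ,  0.        ,  1.        ]])}
scene {'fovy': 47.53865559891163, 'cx': 252.96870072476813, 'cy': 196.77337944573898, 'k1': -0.12071549999969793, 'extrinsics': array([[ 0.7311823 , -0.55455629,  0.39729054,  1.04266519],
       [ 0.68208913,  0.60392388, -0.41234738, -0.49858484],
       [-0.01126341,  0.57248866,  0.81983527,  0.97798158],
       [ 0.        ,  0.        ,  0.        ,  1.        ]])}
wrist {'fovy': 68.1826671417137, 'cx': 255.80160414986682, 'cy': 186.70807642258933, 'k1': -0.02785155308407085, 'mount': array([[ 1.63871246e-03,  2.78168968e-01, -9.60530760e-01,
        -1.42215026e-01],
       [ 9.99998631e-01, -2.33456778e-04,  1.63843767e-03,
        -9.40214883e-04],
       [ 2.31520099e-04, -9.60532129e-01, -2.78168969e-01,
        -6.88367916e-02],
       [ 0.00000000e+00,  0.00000000e+00,  0.00000000e+00,
         1.00000000e+00]])}
```

View pics/t0b.png

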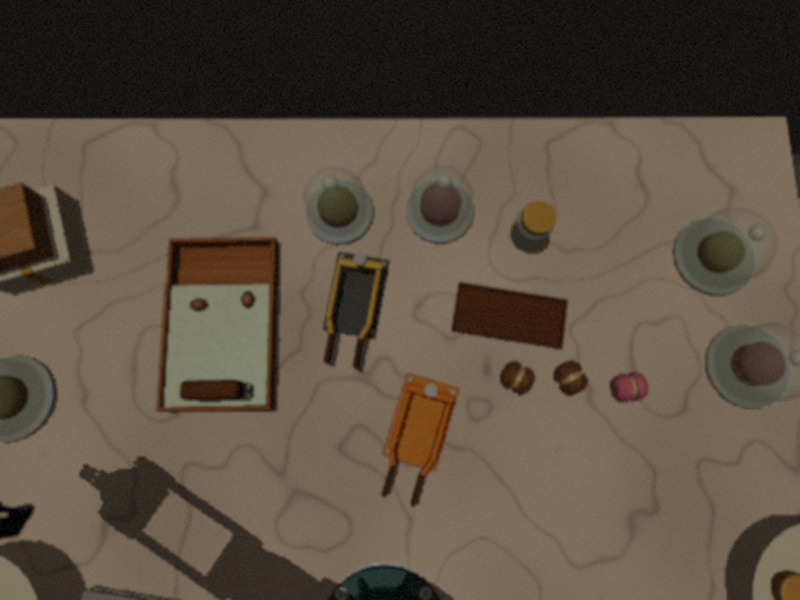

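View pics/s0.png

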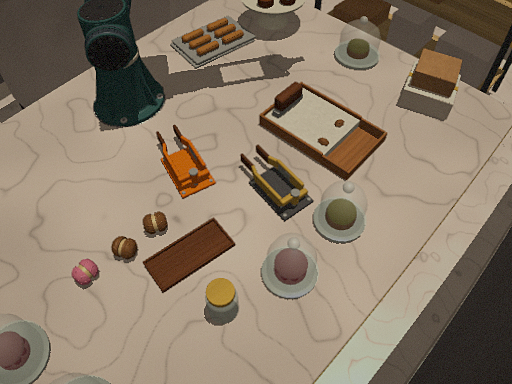

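The top view shows two whole nuts (518,377) and (571,377), the pink decoy (630,387), the real cracker (355,305) and the orange decoy (420,440). The dish is at (510,315), the board at (220,330) with chips at (199,304) and (248,298), and the scraper at (215,390).

Run:
```python
from h import *
s=1/1.5625
im,cam=snap("top")
def p(n,pts,z): print(n,np.round(ray(cam,np.array(pts)*s,z)[:,:2],3).tolist())
p("nuts",[(518,377),(571,377)],.026)
p("dish",[(460,284),(567,299),(561,347),(453,333)],.014)
p("board top far/near",[(171,285),(271,285)],.03)
p("board lip corners",[(169,240),(277,240),(159,410),(275,410)],.042)
p("chips",[(199,304),(248,298)],.036)
p("pivot",[(360,260)],.06)
p("grip ends",[(329,362),(360,368)],.053)
p("plate corners",[(338,254),(388,260),(324,331),(375,338)],.01)
p("scraper",[(182,388),(242,388)],.065)
p("domes",[(340,215),(440,215),(532,235)],.0)
# nuts, nutcracker crops
big=cv2.resize(im[:,:,::-1],None,fx=5,fy=5,interpolation=cv2.INTER_CUBIC)
a=big[225*5:260*5,310*5:385*5]; b=big[155*5:245*5,200*5:255*5]
b=cv2.resize(b,(int(b.shape[1]*.9),int(b.shape[0]*.9)))
can=np.zeros((600,800,3),np.uint8); can[:175,:375]=a; h,w=b.shape[:2]; can[:h,400:400+w]=b
c=big[150*5:265*5,100*5:180*5]; c=c[::1,::1]; 
can[180:180+405,20:20+int(400*405/575)]=cv2.resize(c,(int(400*405/575),405))
cv2.imwrite("pics/c1.png",np.clip(can.astype(float)*1.7,0,255))
```

```text
nuts [[0.449, -0.254], [0.448, -0.353]]
dish [[0.631, -0.151], [0.6, -0.359], [0.506, -0.341], [0.534, -0.135]]
board top far/near [[0.628, 0.405], [0.627, 0.214]]
board lip corners [[0.714, 0.41], [0.714, 0.203], [0.393, 0.404], [0.391, 0.195]]
chips [[0.59, 0.347], [0.601, 0.255]]
pivot [[0.668, 0.042]]
grip ends [[0.477, 0.097], [0.465, 0.041]]
plate corners [[0.694, 0.089], [0.681, -0.01], [0.54, 0.114], [0.526, 0.015]]
scraper [[0.431, 0.357], [0.43, 0.25]]
domes [[0.779, 0.087], [0.778, -0.115], [0.735, -0.3]][ WARN:0@2.423] global loadsave.cpp:1063 imwrite_ Unsupported depth image for selected encoder is fallbacked to CV_8U.
```

View pics/c1.png

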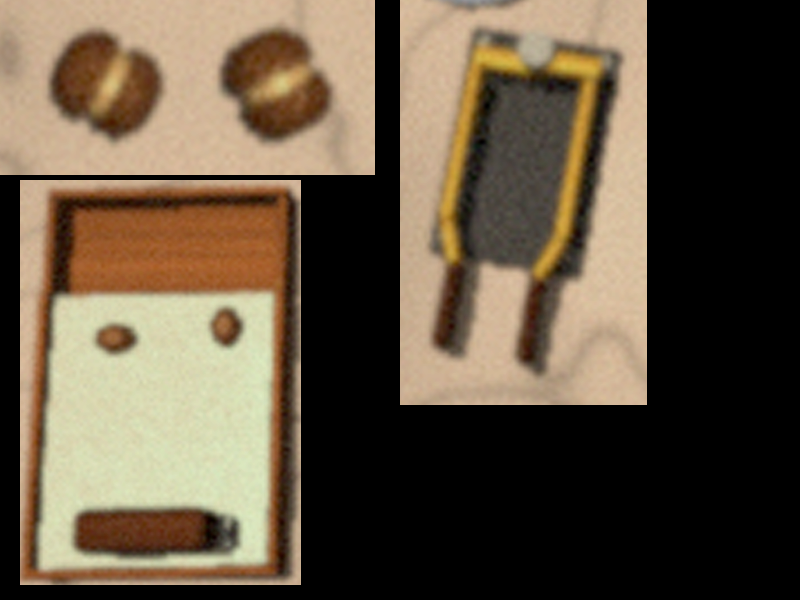

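The nuts' bands run at about -25° and -67° yaw. I'll swing the arm over to them and look with the wrist camera.

Emit:
{"name": "carry_out", "arguments": {"moves": [[0,0,0,6.8,0,0,85],[0,0,0,6.8,0,0,85],[0,0,0,6.8,0,0,85],[0,0,0,6.8,0,0,85],[0,0,0,6.8,0,0,85],[0,0,0,6.8,0,0,85],[0,0,0,6.8,0,0,85],[0,0,0,6.8,0,0,85],[0,0,0,6.8,0,0,85],[0,0,0,6.8,0,0,85]]}}

```text
time_s: 0.98
tool_pos: [0.272, 0.5345, 0.2309]
eef_rot: [[-0.0, 0.996, -0.093], [-0.001, -0.093, -0.996], [-1.0, -0.0, 0.001]]
wrist_force: [0.2, 0.2, -0.3]
gripper_width: 0.0851
```

Emit:
{"name": "carry_out", "arguments": {"moves": [[0,0,0,6.7,0,0,85],[0,0,0,6.7,0,0,85],[0,0,0,6.7,0,0,85],[0,32.5,17.2,0,0,0,85],[0,32.5,17.2,0,0,0,85],[0,32.5,17.2,0,0,0,85],[0,32.5,17.2,0,0,0,85],[0,32.5,17.2,0,0,0,85],[0,32.5,17.2,0,0,0,85],[0,32.5,17.2,0,0,0,85]]}}

```text
time_s: 1.82
tool_pos: [0.4277, 0.3276, 0.2311]
eef_rot: [[-0.0, 0.906, -0.424], [-0.0, -0.424, -0.906], [-1.0, -0.0, 0.0]]
wrist_force: [0.3, 0.6, -0.1]
gripper_width: 0.0848
```

Emit:
{"name": "carry_out", "arguments": {"moves": [[0,32.5,17.2,0,0,0,85],[0,17,36.3,0,0,0,85],[0,17,36.3,0,0,0,85],[0,17,36.3,0,0,0,85],[0,17,36.3,0,0,0,85],[0,17,36.3,0,0,0,85],[0,17,36.3,0,0,0,85],[0,17,36.3,0,0,0,85],[0,17,36.3,0,0,0,85],[0,17,36.3,0,0,0,85]]}}

```text
time_s: 2.65
tool_pos: [0.4489, -0.0627, 0.2313]
eef_rot: [[0.0, 0.906, -0.424], [-0.0, -0.424, -0.906], [-1.0, 0.0, -0.0]]
wrist_force: [0.9, 0.7, 0.1]
gripper_width: 0.0849
```

Emit:
{"name": "carry_out", "arguments": {"moves": [[0,17,36.3,0,0,0,85],[0,17,36.3,0,0,0,85],[0,17,36.3,0,0,0,85],[0,17,36.3,0,0,0,85],[0,17,36.3,0,0,0,85],[0,17,36.3,0,0,0,85],[0,0,0,0,0,0,85],[0,0,0,0,0,0,85]]}}

```text
time_s: 3.32
tool_pos: [0.4492, -0.3034, 0.2309]
eef_rot: [[-0.0, 0.904, -0.427], [0.0, -0.427, -0.904], [-1.0, -0.0, 0.0]]
wrist_force: [0.2, 0.7, 0.8]
gripper_width: 0.0853
```

```bash
cat >> h.py <<'E'
def plan(pos,yaw=None,n=None):
    """print shift in current tool axes (mm), and turn about tool x (deg)"""
    o=env.get_obs(); R=np.array(o["eef_rot"]); y0=np.degrees(np.arctan2(R[1,1],R[0,1]))
    d=(np.array(pos)-o["tool_pos"])*1000
    turn=0
    if yaw is not None:
        turn=-((yaw-y0+90)%180-90)
        # tool axes after turn
        Rx=cv2.Rodrigues(np.array([np.radians(turn),0,0]))[0]; R=R@Rx
    print("t",round(o["time_s"],2),"pos",np.round(o["tool_pos"],4),"yaw",round(y0,2),"turn x",round(turn,2),"then shift",np.round(R.T@d,1),"dist",round(np.linalg.norm(d)),"w",round(o["gripper_width"],4),"F",np.round(o["wrist_force"],1))
def blobs(im,cam,mask,z,amin=150):
    n,l,s,c=cv2.connectedComponentsWithStats(mask.astype(np.uint8))
    for i in range(1,n):
        if s[i,4]>=amin:
            r=cv2.minAreaRect(np.argwhere(l==i)[:,::-1].astype(np.float32)); ys=ray(cam,[c[i],r[0]],z)
            q=ray(cam,cv2.boxPoints(r),z)[:,:2]; e=[q[1]-q[0],q[2]-q[1]]; e.sort(key=np.linalg.norm)
            print("area",s[i,4],"px",np.round(c[i]),"xy",np.round(ys[0,:2],4),"rect",np.round(ys[1,:2],4),"size",np.round([np.linalg.norm(v)*1e3 for v in e],1),"long yaw",round(np.degrees(np.arctan2(e[1][1],e[1][0]))%180,1))
E
python3 - <<'E'
from h import *
plan((.45,-.3,.23))
im,cam=snap("wrist","w1.png")
h=cv2.cvtColor(im,cv2.COLOR_RGB2HSV)
for p in ((200,200),(300,200)): print(h[p[1],p[0]])
E
```

```text
t 3.32 pos [ 0.4492 -0.3034  0.2309] yaw -25.27 turn x 0 then shift [ 0.9 -0.8 -3.4] dist 4 w 0.0853 F [0.2 0.7 0.8]
[ 16  72 192]
[14 78 85]
```

View pics/w1.png

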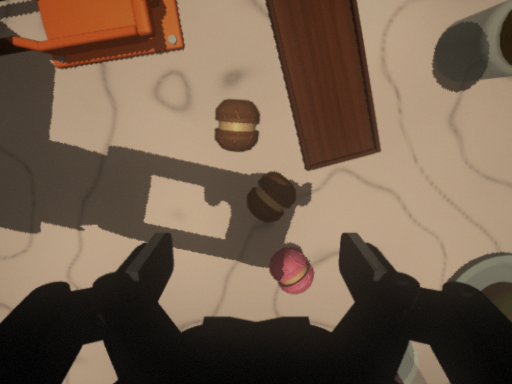

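The wrist view shows nut1 at (237,125) with its band about level, so the jaws are already aligned. Nut2 is at (271,197), in shadow.

```bash
cat >> h.py <<'E'
def nut(im,cam,px,zc=.026,half=32,thr=None,ztop=None):
    """centre by hull of the dark body near px; band yaw by PCA of pale pixels inside"""
    x,y=map(int,px); g=cv2.GaussianBlur(im,(3,3),0)
    h=cv2.cvtColor(g,cv2.COLOR_RGB2LAB).astype(int); sub=h[y-half:y+half,x-half:x+half]
    m=np.zeros(im.shape[:2],np.uint8); gc=np.full(im.shape[:2],cv2.GC_BGD,np.uint8)
    gc[y-half:y+half,x-half:x+half]=cv2.GC_PR_BGD; cv2.circle(gc,(x,y),int(half*.75),cv2.GC_PR_FGD,-1); cv2.circle(gc,(x,y),int(half*.4),cv2.GC_FGD,-1)
    cv2.grabCut(np.ascontiguousarray(im),gc,None,np.zeros((1,65)),np.zeros((1,65)),5,cv2.GC_INIT_WITH_MASK)
    m=((gc==1)|(gc==3)).astype(np.uint8)
    r=cv2.minAreaRect(cv2.convexHull(np.argwhere(m>0)[:,::-1].astype(np.float32)))
    c=ray(cam,[r[0]],zc)[0]
    e=cv2.erode(m,np.ones((5,5))); L=h[:,:,0]; v=L[e>0]; t,_=cv2.threshold(v.astype(np.uint8).reshape(-1,1),0,255,cv2.THRESH_OTSU)
    p=np.argwhere((e>0)&(L>t))[:,::-1].astype(float); P=ray(cam,p,zc*2)[:,:2]
    w,V=np.linalg.eigh(np.cov(P.T)); b=ray(cam,[p.mean(0)],zc*2)[0]
    q=ray(cam,cv2.boxPoints(r),zc)[:,:2]
    print("nut",np.round(c[:2],4),"rect px",np.round(r[0],1),"size mm",np.round([1e3*np.linalg.norm(q[1]-q[0]),1e3*np.linalg.norm(q[2]-q[1])],1),"band at",np.round(b[:2],4),"std",np.round(np.sqrt(w)*1e3,1),"band yaw",round(np.degrees(np.arctan2(V[1,1],V[0,1])),1))
    return m
E
python3 - <<'E'
from h import *
im,cam=snap("wrist")
for p in ((237,125),(271,197)): nut(im,cam,p)
plan((.449,-.254,.1),-25)
E
```

```text
nut [ 0.4501 -0.2527] rect px [238. 126.] size mm [51.6 61.4] band at [ 0.4505 -0.2531] std [ 2.7 10. ] band yaw 151.1
nut [ 0.4524 -0.3542] rect px [274.3 197.8] size mm [69.8 66.1] band at [ 0.4525 -0.3419] std [ 8.8 13.4] band yaw 62.6
t 3.42 pos [ 0.449  -0.3006  0.2308] yaw -25.1 turn x -0.1 then shift [130.9 -19.5 -42.1] dist 139 w 0.0851 F [-0.2 -0.2  0.4]
```

Emit:
{"name": "carry_out", "arguments": {"grip_force": 25, "moves": [[0,0,0,3,0,0,85],[0,-10.7,-21.3,0,0,0,85],[0,-10.7,-21.4,0,0,0,85],[40,0,0,0,0,0,85],[40,0,0,0,0,0,85],[40,0,0,0,0,0,85],[40,0,0,0,0,0,85],[25,0,0,0,0,0,85],[0,0,0,0,0,0,85],[0,0,0,0,0,0,85]]}}

```text
time_s: 4.25
tool_pos: [0.4498, -0.2515, 0.0457]
eef_rot: [[-0.003, 0.883, -0.469], [0.002, -0.469, -0.883], [-1.0, -0.004, -0.001]]
wrist_force: [0.2, 0.2, -0.4]
gripper_width: 0.0851
```

Run:
```python
from h import *
plan((.4501,-.2528,.008),-28)
im,cam=snap("wrist","w2.png")
```

```text
t 4.25 pos [ 0.4498 -0.2515  0.0457] yaw -27.98 turn x 0.02 then shift [37.7  1.1  1. ] dist 38 w 0.0851 F [ 0.2  0.2 -0.4]
```

View pics/w2.png

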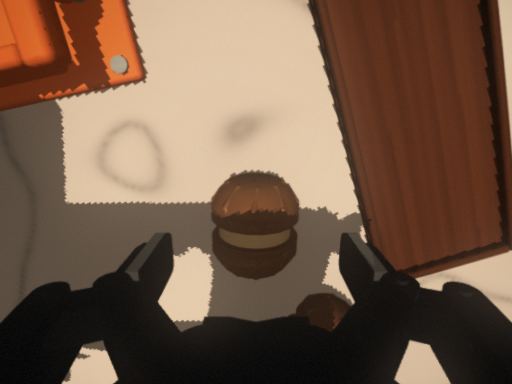

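The nut sits centred between the fingers with its band level. Going down and closing.

Emit:
{"name": "carry_out", "arguments": {"grip_force": 25, "moves": [[20,1,1,0,0,0,85],[17.5,0,0,0,0,0,85],[0,0,0,0,0,0,50],[0,0,0,0,0,0,40],[0,0,0,0,0,0,40],[0,0,0,0,0,0,40],[0,0,0,0,0,0,40],[0,0,0,0,0,0,40]]}}

```text
time_s: 4.97
tool_pos: [0.4521, -0.2555, 0.0108]
eef_rot: [[0.002, 0.882, -0.471], [-0.002, -0.471, -0.882], [-1.0, 0.003, 0.0]]
wrist_force: [-1.8, 1.6, 7.9]
gripper_width: 0.0515
```

Emit:
{"name": "carry_out", "arguments": {"moves": [[0,0,0,0,0,0,40],[0,0,0,0,0,0,40],[-20,0,0,0,0,0,40],[-30,0,0,0,0,0,40],[-40,0,0,0,0,0,40],[-40,0,0,0,0,0,40],[0,0,0,0,0,0,40],[0,0,0,0,0,0,40]]}}

```text
time_s: 5.63
tool_pos: [0.4534, -0.2566, 0.1425]
eef_rot: [[0.006, 0.882, -0.471], [-0.005, -0.47, -0.882], [-1.0, 0.008, 0.001]]
wrist_force: [0.2, -0.3, -1.5]
gripper_width: 0.0516
```

Run:
```python
from h import *
# targets: cracker seat, yaw -9.2
plan((.581,.0567,.2),-9.2)
im,cam=snap("wrist","w3.png")
```

```text
t 5.63 pos [ 0.4534 -0.2566  0.1425] yaw -28.07 turn x -18.87 then shift [ -58.2   76.3 -329.4] dist 343 w 0.0516 F [ 0.2 -0.3 -1.5]
```

View pics/w3.png

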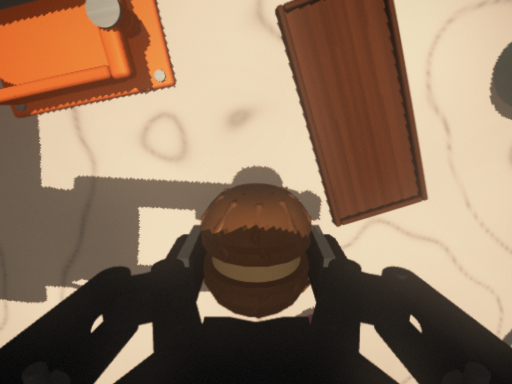

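Emit:
{"name": "carry_out", "arguments": {"moves": [[-18,0,0,-6.3,0,0,40],[0,0,0,-6.3,0,0,40],[0,0,0,-6.3,0,0,40],[0,8.5,-36.6,0,0,0,40],[0,8.5,-36.6,0,0,0,40],[0,8.5,-36.6,0,0,0,40],[0,8.5,-36.6,0,0,0,40],[0,8.5,-36.6,0,0,0,40],[0,8.5,-36.6,0,0,0,40],[0,8.5,-36.6,0,0,0,40]]}}

```text
time_s: 6.52
tool_pos: [0.5496, -0.0095, 0.1549]
eef_rot: [[-0.004, 0.987, -0.159], [0.0, -0.159, -0.987], [-1.0, -0.004, 0.0]]
wrist_force: [1.4, -0.8, -1.0]
gripper_width: 0.0515
```

Emit:
{"name": "carry_out", "arguments": {"moves": [[0,8.5,-36.6,0,0,0,40],[0,8.5,-36.6,0,0,0,40],[0,0,0,0,0,0,40],[0,0,0,0,0,0,40]]}}

```text
time_s: 6.85
tool_pos: [0.5783, 0.0599, 0.1549]
eef_rot: [[-0.003, 0.988, -0.156], [-0.0, -0.156, -0.988], [-1.0, -0.003, 0.001]]
wrist_force: [-0.9, -1.4, -0.5]
gripper_width: 0.0514
```

Run:
```python
from h import *
plan((.581,.0567,.16),-9.2)
im,cam=snap("wrist","w4.png")
o=env.get_obs(); T=T_tool(o)
for dz in (-.005,0,.005):
    P=np.array([[-.016-.026,0,dz-.005,1],[-.042,0,dz+.005,1]])@T.T; print(dz,proj(cam,P[:,:3]).round())
print(im[235:300:3,257].tolist())
```

```text
t 6.85 pos [0.5783 0.0599 0.1549] yaw -8.97 turn x 0.23 then shift [-5.1  3.2  2.7] dist 7 w 0.0514 F [-0.9 -1.4 -0.5]
-0.005 [[252. 262.]
 [252. 284.]]
0 [[252. 273.]
 [252. 294.]]
0.005 [[252. 284.]
 [252. 304.]]
[[52, 32, 19], [53, 33, 20], [53, 32, 18], [51, 31, 18], [54, 33, 20], [51, 31, 18], [50, 32, 20], [57, 36, 23], [55, 33, 20], [55, 34, 21], [51, 31, 18], [95, 73, 45], [96, 73, 45], [99, 76, 48], [98, 75, 49], [96, 73, 46], [46, 30, 19], [45, 29, 19], [54, 34, 22], [52, 32, 20], [50, 33, 19], [56, 36, 23]]
```

View pics/w4.png

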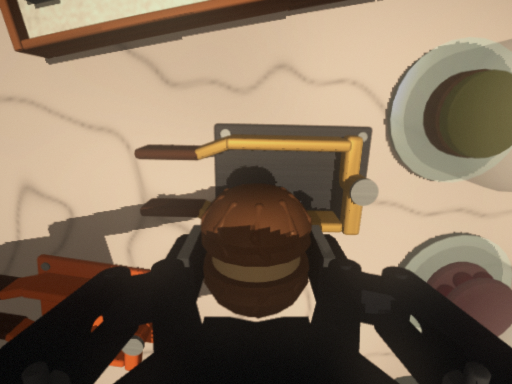

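The wrist view shows the nut held with its band between the pads, and the cracker below with its pivot at (364,191). The left plate edge runs (216,124)-(371,127) and the grips sit at rows 153 and 207. I'll fix the cracker frame from this.

Run:
```python
from h import *
im,cam=snap("wrist"); o=env.get_obs(); print(np.round(o["tool_pos"],4))
h=cv2.cvtColor(cv2.GaussianBlur(im,(3,3),0),cv2.COLOR_RGB2HSV)
cv2.imwrite("pics/tmp.png",im[:,:,::-1])
br=(h[:,:,0]>14)&(h[:,:,0]<28)&(h[:,:,1]>130)&(h[:,:,2]>90); br[:110]=0;br[240:]=0
# left bar: for columns 240..330, brass row range
pts=[(c,np.flatnonzero(br[:,c][:175])) for c in range(240,335,6)]
P=np.array([(c,r.min()) for c,r in pts if len(r)]);Q=np.array([(c,r.max()) for c,r in pts if len(r)])
print(P.tolist(),Q.tolist())
a=ray(cam,P,.056)[:,:2]; b=ray(cam,Q,.056)[:,:2]
for n,e in (("outer",a),("inner(top edge)",b)):
    vx,vy,x,y=cv2.fitLine(e.astype(np.float32),cv2.DIST_HUBER,0,.001,.001).ravel(); print(n,"dir yaw",round(np.degrees(np.arctan2(vy,vx)),2),"pt",round(x,4),round(y,4))
print("pivot",ray(cam,[(364,191)],.065)[0]); print("plate L corners",ray(cam,[(216,124),(371,127)],.010)[:,:2])
print("grip tips",ray(cam,[(138,153),(143,207)],.053)[:,:2])
dk=(im.max(2)<75); 
for c in (240,260,280,300,320,340): print(c,np.flatnonzero(dk[110:142,c])[:1]+110, end=' ')
```

```text
[0.5776 0.0576 0.1553]
[[240, 134], [246, 134], [252, 134], [258, 134], [264, 134], [270, 135], [276, 135], [282, 135], [288, 135], [294, 135], [300, 135], [306, 135], [312, 135], [318, 135], [324, 136], [330, 136]] [[240, 147], [246, 147], [252, 147], [258, 147], [264, 148], [270, 147], [276, 148], [282, 148], [288, 148], [294, 148], [300, 148], [306, 148], [312, 148], [318, 149], [324, 149], [330, 149]]
outer dir yaw -10.2 pt 0.6174 0.0969
inner(top edge) dir yaw -10.41 pt 0.616 0.0859
pivot [0.67004567 0.04140639 0.065     ]
plate L corners [[0.54741567 0.11417356]
 [0.69950197 0.08720403]]
grip tips [[0.4817062  0.1026482 ]
 [0.47264879 0.0533811 ]]
240 [] 260 [] 280 [] 300 [] 320 [] 340 []
```

Run:
```python
from h import *
for _ in range(4): plan((.5861,.0550,.08),-10.2); grab_frame("wrist")
```

```text
t 6.95 pos [0.5776 0.0576 0.1553] yaw -9.14 turn x 1.06 then shift [75.2  9.   0.9] dist 76 w 0.051 F [ 0.3 -0.4 -0.7]
t 7.0 pos [0.5778 0.057  0.1556] yaw -9.21 turn x 0.99 then shift [75.6  8.8  0.4] dist 76 w 0.0517 F [-0.9 -0.4 -1.2]
t 7.05 pos [0.578  0.0568 0.1559] yaw -9.25 turn x 0.95 then shift [75.9  8.4  0.2] dist 76 w 0.0514 F [-0.3 -1.1 -1.6]
t 7.1 pos [0.5783 0.0567 0.1562] yaw -9.27 turn x 0.93 then shift [76.2  8.1  0.2] dist 77 w 0.0515 F [-0.1 -0.9 -0.4]
```

Emit:
{"name": "carry_out", "arguments": {"moves": [[0,8.2,0.2,0.9,0,0,40],[25,0,0,0,0,0,40],[25,0,0,0,0,0,40],[22,0,0,0,0,0,40],[0,0,0,0,0,0,40],[0,0,0,0,0,0,40],[0,0,0,0,0,0,40],[0,0,0,0,0,0,40]]}}

```text
time_s: 7.82
tool_pos: [0.5889, 0.0562, 0.0865]
eef_rot: [[0.003, 0.984, -0.175], [-0.0, -0.175, -0.984], [-1.0, 0.003, -0.0]]
wrist_force: [0.6, 0.1, -0.6]
gripper_width: 0.0512
```

Run:
```python
from h import *
im,cam=snap("wrist")
s,cs=snap("scene"); t,ct=snap("top")
plan((.5861,.0550,.0215),-10.2)
can=np.zeros((600,800,3),np.uint8)
can[:384,:512]=im[:,:,::-1]
u,v=proj(cs,[(.585,.057,.05)])[0].astype(int); c=s[v-50:v+50,u-70:u+70,::-1]; c=cv2.resize(c,None,fx=2,fy=2,interpolation=cv2.INTER_CUBIC); can[390:590,:280]=c
u,v=proj(ct,[(.585,.057,.05)])[0].astype(int); c=t[v-50:v+50,u-50:u+50,::-1]; c=cv2.resize(c,None,fx=2,fy=2,interpolation=cv2.INTER_CUBIC); can[390:590,300:500]=c
cv2.imwrite("pics/w5.png",can)
```

```text
t 7.97 pos [0.5883 0.0564 0.0861] yaw -10.08 turn x 0.12 then shift [64.6 -2.1  1.8] dist 65 w 0.0515 F [-1.4 -0.3 -0.6]
```

View pics/w5.png

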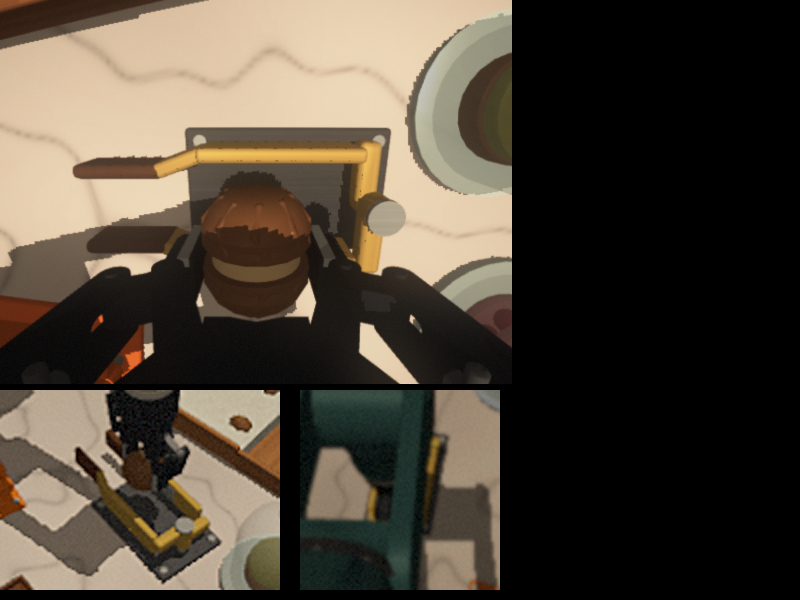

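The wrist view shows the nut hovering above the open cracker, with the pivot at (387,217) and the left bar at rows 148-163. I'll recompute the seat from this closer view.

Run:
```python
from h import *
im,cam=snap("wrist"); o=env.get_obs(); print(np.round(o["tool_pos"],4))
h=cv2.cvtColor(cv2.GaussianBlur(im,(3,3),0),cv2.COLOR_RGB2HSV)
br=(h[:,:,0]>14)&(h[:,:,0]<28)&(h[:,:,1]>120)&(h[:,:,2]>90)
C=range(210,345,6); 
R=[np.flatnonzero(br[140:175,c])+140 for c in C]
P=np.array([(c,r.min()) for c,r in zip(C,R) if len(r)]);Q=np.array([(c,r.max()+1) for c,r in zip(C,R) if len(r)]); print(P[::6].tolist(),Q[::6].tolist())
piv=ray(cam,[(387,217)],.065)[0,:2]; print("pivot",piv.round(4))
for n,E in (("outer",P),("inner",Q)):
    e=ray(cam,E,.056)[:,:2]; vx,vy,x,y=cv2.fitLine(e.astype(np.float32),cv2.DIST_HUBER,0,.001,.001).ravel(); print(n,"yaw",round(np.degrees(np.arctan2(vy,vx)),2),"off from pivot line",round(1e3*((x-piv[0])*.177+(y-piv[1])*.984),1))
g=cv2.cvtColor(im,cv2.COLOR_RGB2GRAY).astype(int)
e=[]
for c in range(210,370,10):
    r=115+np.argmin(np.diff(g[115:140,c])); e.append((c,r+1))
e=ray(cam,e,.010)[:,:2]; vx,vy,x,y=cv2.fitLine(e.astype(np.float32),cv2.DIST_HUBER,0,.001,.001).ravel(); print("plate yaw",round(np.degrees(np.arctan2(vy,vx)),2),"off",round(1e3*((x-piv[0])*.177+(y-piv[1])*.984),1))
```

```text
[0.588  0.0565 0.0859]
[[210, 143], [246, 142], [282, 142], [318, 142]] [[210, 164], [246, 164], [282, 164], [318, 164]]
pivot [0.6705 0.0436]
outer yaw -10.28 off from pivot line 45.1
inner yaw -10.11 off from pivot line 31.6
plate yaw -10.52 off 50.4
```

Emit:
{"name": "carry_out", "arguments": {"moves": [[0,-1.5,1.7,0,0,0,40],[15,0,0,0,0,0,40],[12,0,0,0,0,0,40],[8,0,0,0,0,0,40],[0,0,0,0,0,0,40],[0,0,0,0,0,0,40]]}}

```text
time_s: 8.52
tool_pos: [0.5848, 0.0551, 0.0491]
eef_rot: [[-0.002, 0.985, -0.175], [-0.0, -0.175, -0.985], [-1.0, -0.002, 0.0]]
wrist_force: [1.3, 0.5, -0.3]
gripper_width: 0.0513
```

Run:
```python
from h import *
plan((.5862,.0551,.0215),-10.2)
```

```text
t 8.52 pos [0.5848 0.0551 0.0491] yaw -10.07 turn x 0.13 then shift [27.6  1.5 -0.3] dist 28 w 0.0513 F [ 1.3  0.5 -0.3]
```

Emit:
{"name": "carry_out", "arguments": {"moves": [[8,1,0,0,0,0,40],[8,0,0,0,0,0,40],[6,0,0,0,0,0,40],[4,0,0,0,0,0,40],[0,0,0,0,0,0,40],[0,0,0,0,0,0,40]]}}

```text
time_s: 9.02
tool_pos: [0.5862, 0.0549, 0.0234]
eef_rot: [[-0.001, 0.985, -0.175], [-0.0, -0.175, -0.985], [-1.0, -0.001, 0.0]]
wrist_force: [-0.6, 1.0, -1.7]
gripper_width: 0.0517
```

Run:
```python
from h import *
plan((.5862,.0551,.0215),-10.2)
im,cam=snap("wrist"); s,cs=snap("scene"); 
can=np.zeros((584,512,3),np.uint8)
can[:384,:512]=im[:,:,::-1]
u,v=proj(cs,[(.585,.057,.05)])[0].astype(int); c=s[v-50:v+50,u-100:u+100,::-1]; c=cv2.resize(c,None,fx=2,fy=2,interpolation=cv2.INTER_CUBIC); can[384:584,:400]=c
cv2.imwrite("pics/w6.png",can)
```

```text
t 9.02 pos [0.5862 0.0549 0.0234] yaw -10.07 turn x 0.13 then shift [ 1.9 -0.  -0.2] dist 2 w 0.0517 F [-0.6  1.  -1.7]
```

View pics/w6.png

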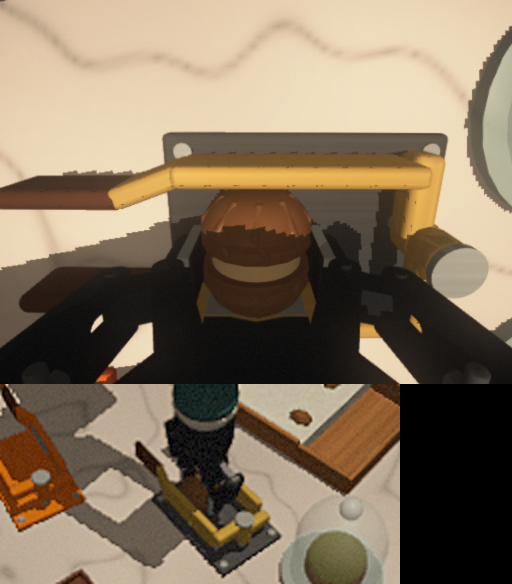

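The nut is seated between the jaws. Releasing, lifting, and turning to squeeze.

Emit:
{"name": "carry_out", "arguments": {"moves": [[2,0,0,0,0,0,40],[0,0,0,0,0,0,56],[0,0,0,0,0,0,65],[0,0,0,0,0,0,70],[0,0,0,0,0,0,70],[-15,0,0,0,0,0,70],[-25,0,0,0,0,0,70],[-35,0,0,0,0,0,85],[-30,0,0,0,0,0,85],[0,0,0,0,0,0,85]]}}

```text
time_s: 9.95
tool_pos: [0.5908, 0.0549, 0.1329]
eef_rot: [[0.01, 0.985, -0.175], [-0.0, -0.175, -0.985], [-1.0, 0.01, -0.002]]
wrist_force: [0.6, -1.3, 0.9]
gripper_width: 0.0851
```

Emit:
{"name": "carry_out", "arguments": {"moves": [[0,-28,0,0,0,0,85],[0,-28,0,0,0,0,85],[0,-28,0,-6,0,0,85],[0,0,0,-7,0,0,85],[0,0,0,-7,0,0,85],[0,0,0,-7,0,0,85],[0,0,0,-7,0,0,85],[0,0,0,-7,0,0,85],[0,0,0,-7,0,0,85],[0,0,0,-7,0,0,85]]}}

```text
time_s: 10.78
tool_pos: [0.5036, 0.0696, 0.1266]
eef_rot: [[-0.0, 0.704, 0.71], [-0.0, 0.71, -0.704], [-1.0, -0.0, -0.0]]
wrist_force: [0.3, 0.2, 0.5]
gripper_width: 0.0848
```

Emit:
{"name": "carry_out", "arguments": {"moves": [[0,0,0,-7,0,0,85],[0,0,0,-7,0,0,85],[0,0,0,-7,0,0,85],[0,0,0,-7,0,0,85],[0,0,0,-7,0,0,85],[0,0,0,0,0,0,85],[0,0,0,0,0,0,85]]}}

```text
time_s: 11.37
tool_pos: [0.5037, 0.0696, 0.1267]
eef_rot: [[-0.0, 0.179, 0.984], [-0.0, 0.984, -0.179], [-1.0, -0.0, -0.0]]
wrist_force: [-0.4, 0.4, -0.6]
gripper_width: 0.0851
```

Run:
```python
from h import *
plan((.5029,.0722,.02),79.8)
im,cam=snap("wrist","w7.png")
```

```text
t 11.37 pos [0.5037 0.0696 0.1267] yaw 79.72 turn x -0.08 then shift [106.7   2.4  -1.2] dist 107 w 0.0851 F [-0.4  0.4 -0.6]
```

View pics/w7.png

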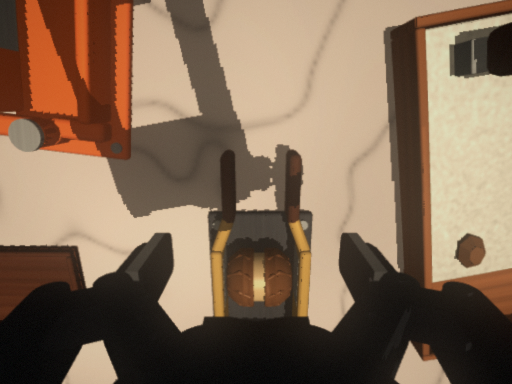

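The nut sits centred in the jaws. Lowering over the grips and squeezing.

Emit:
{"name": "carry_out", "arguments": {"grip_force": 45, "moves": [[20,2.4,-1.2,0,0,0,85],[30,0,0,0,0,0,85],[30,0,0,0,0,0,85],[25,0,0,0,0,0,85],[0,0,0,0,0,0,70],[0,0,0,0,0,0,60],[0,0,0,0,0,0,50],[0,0,0,0,0,0,40],[0,0,0,0,0,0,30],[0,0,0,0,0,0,28]]}}

```text
time_s: 12.25
tool_pos: [0.5023, 0.0724, 0.0248]
eef_rot: [[-0.0, 0.176, 0.984], [0.0, 0.984, -0.176], [-1.0, 0.0, -0.0]]
wrist_force: [-7.8, 1.3, 18.2]
gripper_width: 0.0294
```

Emit:
{"name": "carry_out", "arguments": {"moves": [[0,0,0,0,0,0,28],[0,0,0,0,0,0,28],[0,0,0,0,0,0,28],[0,0,0,0,0,0,28],[0,0,0,0,0,0,28],[0,0,0,0,0,0,28]]}}

```text
time_s: 12.75
tool_pos: [0.5023, 0.0724, 0.0248]
eef_rot: [[0.0, 0.176, 0.984], [0.0, 0.984, -0.176], [-1.0, 0.0, 0.0]]
wrist_force: [-8.0, 0.4, 16.9]
gripper_width: 0.0297
```

Width is 30 mm, so the nut has cracked. Opening gently and rising.

Emit:
{"name": "carry_out", "arguments": {"grip_force": 25, "moves": [[0,0,0,0,0,0,40],[0,0,0,0,0,0,50],[0,0,0,0,0,0,60],[0,0,0,0,0,0,72],[0,0,0,0,0,0,85],[0,0,0,0,0,0,85],[-25,0,0,0,0,0,85],[-40,0,0,0,0,0,85],[-40,0,0,0,0,0,85],[0,0,0,0,0,0,85]]}}

```text
time_s: 13.58
tool_pos: [0.5078, 0.0723, 0.1332]
eef_rot: [[0.011, 0.175, 0.985], [-0.0, 0.985, -0.175], [-1.0, 0.002, 0.011]]
wrist_force: [0.1, -1.0, 0.0]
gripper_width: 0.0851
```

Run:
```python
from h import *
im,cam=snap("wrist","w8.png")
print(proj(cam,[(.5866,.0571,.036)]))
plan((.5866,.0571,.1267),-10.2)
nut(im,cam,proj(cam,[(.5866,.0571,.036)])[0],zc=.036)
```

```text
[[256.29936485 265.54959412]]
t 13.63 pos [0.5066 0.0722 0.1307] yaw 79.92 turn x -89.88 then shift [  4.7 -81.4  -0.7] dist 82 w 0.0851 F [ 0.2 -0.2 -0.3]
nut [0.5911 0.0545] rect px [254.5 270. ] size mm [49.7 55.7] band at [0.5747 0.0599] std [8.1 9.4] band yaw 91.7
```

View pics/w8.png

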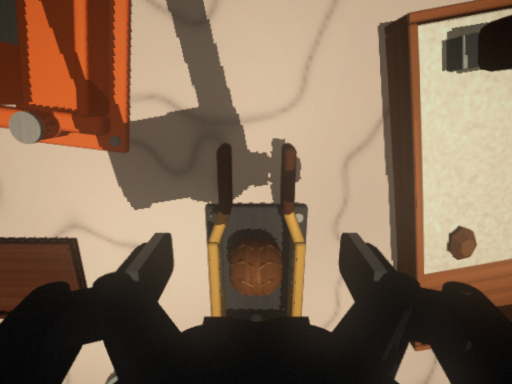

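The band is gone, so nut1 is cracked and lies at about (256,268). Picking it up across.

Emit:
{"name": "carry_out", "arguments": {"moves": [[0,0,0,7,0,0,80],[0,0,0,7,0,0,80],[0,0,0,7,0,0,80],[0,0,0,7,0,0,80],[0,0,0,7,0,0,80],[0,0,0,7,0,0,80],[0,0,0,7,0,0,80],[0,0,0,7,0,0,80],[0,0,0,7,0,0,80],[0,0,0,7,0,0,80]]}}

```text
time_s: 14.47
tool_pos: [0.5021, 0.0721, 0.1256]
eef_rot: [[-0.002, 0.986, 0.166], [-0.0, 0.166, -0.986], [-1.0, -0.002, -0.0]]
wrist_force: [0.1, 0.2, 0.2]
gripper_width: 0.08
```

Emit:
{"name": "carry_out", "arguments": {"moves": [[0,0,0,7,0,0,80],[0,0,0,7,0,0,80],[0,0,0,6.1,0,0,80],[0,27.5,0.5,0,0,0,80],[0,27.5,0.5,0,0,0,80],[0,27.5,0,0,0,0,80],[0,0,0,0,0,0,80],[0,0,0,0,0,0,80],[0,0,0,0,0,0,80]]}}

```text
time_s: 15.22
tool_pos: [0.5825, 0.0566, 0.1254]
eef_rot: [[-0.003, 0.984, -0.177], [0.0, -0.177, -0.984], [-1.0, -0.003, 0.001]]
wrist_force: [-0.4, -0.9, -0.8]
gripper_width: 0.0798
```

Run:
```python
from h import *
plan((.5875,.0565,.022),-10.2)
```

```text
t 15.22 pos [0.5825 0.0566 0.1254] yaw -10.19 turn x 0.01 then shift [103.4   5.3  -0.8] dist 104 w 0.0798 F [-0.4 -0.9 -0.8]
```

Emit:
{"name": "carry_out", "arguments": {"moves": [[30,4,-0.5,0,0,0,80],[30,0,0,0,0,0,80],[25,0,0,0,0,0,80],[18,0,0,0,0,0,80],[0,0,0,0,0,0,60],[0,0,0,0,0,0,40],[0,0,0,0,0,0,40],[0,0,0,0,0,0,40],[0,0,0,0,0,0,40],[0,0,0,0,0,0,40]]}}

```text
time_s: 16.05
tool_pos: [0.5888, 0.0564, 0.0249]
eef_rot: [[0.002, 0.984, -0.177], [-0.0, -0.177, -0.984], [-1.0, 0.002, -0.0]]
wrist_force: [0.1, 0.4, -0.5]
gripper_width: 0.0511
```

Emit:
{"name": "carry_out", "arguments": {"moves": [[-15,0,0,0,0,0,40],[-25,0,0,0,0,0,40],[-40,0,0,0,0,0,40],[-40,0,0,0,0,0,40],[0,0,0,6.8,0,0,40],[0,0,0,6.8,0,0,40],[0,0,0,6.8,0,0,40],[0,0,0,6.8,0,0,40]]}}

```text
time_s: 16.72
tool_pos: [0.5883, 0.0564, 0.1449]
eef_rot: [[0.002, 0.791, -0.612], [-0.0, -0.612, -0.791], [-1.0, 0.001, -0.001]]
wrist_force: [-0.4, 0.8, -0.8]
gripper_width: 0.0513
```

Emit:
{"name": "carry_out", "arguments": {"moves": [[0,0,0,6.8,0,0,40],[0,0,0,6.8,0,0,40],[0,0,0,6.8,0,0,40],[0,0,0,6.8,0,0,40],[0,0,0,6.8,0,0,40],[0,0,0,6.8,0,0,40],[0,0,0,6.8,0,0,40],[0,0,0,6.8,0,0,40],[0,0,0,6.8,0,0,40],[0,0,0,0,0,0,40]]}}

```text
time_s: 17.55
tool_pos: [0.5881, 0.0564, 0.1443]
eef_rot: [[0.001, -0.153, -0.988], [-0.0, -0.988, 0.153], [-1.0, 0.0, -0.001]]
wrist_force: [-0.5, -0.5, -0.8]
gripper_width: 0.0514
```

Run:
```python
from h import *
plan((.5755,-.1975,.12),-98.5)
snap("wrist","w9.png")
```

```text
t 17.55 pos [0.5881 0.0564 0.1443] yaw -98.81 turn x -0.31 then shift [ 24.4 253.  -25. ] dist 255 w 0.0514 F [-0.5 -0.5 -0.8]
```

Emit:
{"name": "carry_out", "arguments": {"moves": [[0,36.1,-3.6,0,0,0,40],[0,36.1,-3.6,0,0,0,40],[0,36.1,-3.6,0,0,0,40],[0,36.1,-3.6,0,0,0,40],[0,36.1,-3.6,0,0,0,40],[0,36.1,-3.6,0,0,0,40],[0,36.1,-3.6,0,0,0,40],[10,0,0,0,0,0,40],[10,0,0,0,0,0,40],[0,0,0,0,0,0,40]]}}

```text
time_s: 18.43
tool_pos: [0.5736, -0.1964, 0.1217]
eef_rot: [[-0.004, -0.148, -0.989], [0.002, -0.989, 0.148], [-1.0, -0.002, 0.004]]
wrist_force: [-0.5, 0.7, -1.3]
gripper_width: 0.0514
```

Run:
```python
from h import *
plan((.5755,-.1975,.021),-98.5)
im,cam=snap("wrist","w10.png")
```

```text
t 18.43 pos [ 0.5736 -0.1964  0.1217] yaw -98.5 turn x -0.0 then shift [100.7   0.9  -2.5] dist 101 w 0.0514 F [-0.5  0.7 -1.3]
```

View pics/w10.png

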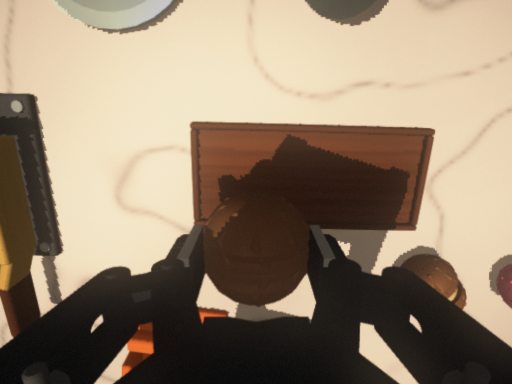

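The wrist view shows dish corners at (192,123), (434,130) and (414,230), with the nut held and nut2 at (435,278). I'll check the dish position.

Run:
```python
from h import *
im,cam=snap("wrist")
c=ray(cam,[(192,123),(434,130),(414,230)],.014)[:,:2]; print(c.round(4), "sizes",np.linalg.norm(c[1]-c[0]),np.linalg.norm(c[2]-c[1]),"centre",(c[0]+c[2])/2)
d=(c[0]-c[1])/np.linalg.norm(c[1]-c[0]); print("y axis",d, np.degrees(np.arctan2(d[1],d[0])))
T=(c[0]+c[2])/2+.05*d; print(T); plan((*T,.022),-98.5)
```

```text
[[ 0.6375 -0.1512]
 [ 0.6008 -0.3599]
 [ 0.5065 -0.3429]] sizes 0.2119395838787693 0.09580630507371843 centre [ 0.57201042 -0.24704132]
y axis [0.17299096 0.98492341] 80.03823438889232
[ 0.58065997 -0.19779515]
t 18.53 pos [ 0.5745 -0.1957  0.123 ] yaw -98.44 turn x 0.06 then shift [101.    1.3  -6.7] dist 101 w 0.0513 F [ 0.1  0.3 -1. ]
```

Emit:
{"name": "carry_out", "arguments": {"moves": [[20,1.5,-5,0.5,0,0,40],[35,0,0,0,0,0,40],[25,0,0,0,0,0,40],[12,0,0,0,0,0,40],[7,0,0,0,0,0,40],[0,0,0,0,0,0,40],[0,0,0,0,0,0,40]]}}

```text
time_s: 19.12
tool_pos: [0.5808, -0.1993, 0.0257]
eef_rot: [[0.001, -0.157, -0.988], [-0.001, -0.988, 0.157], [-1.0, 0.0, -0.001]]
wrist_force: [0.1, 0.4, -1.0]
gripper_width: 0.0518
```

Emit:
{"name": "carry_out", "arguments": {"moves": [[0,0,0,0,0,0,54],[0,0,0,0,0,0,60],[0,0,0,0,0,0,64],[0,0,0,0,0,0,64],[-20,0,0,0,0,0,64],[-40,0,0,0,0,0,66],[-40,0,0,0,0,0,85],[-40,0,0,0,0,0,85],[-40,0,0,0,0,0,85],[0,0,0,0,0,0,85]]}}

```text
time_s: 19.95
tool_pos: [0.5848, -0.2017, 0.2142]
eef_rot: [[0.014, -0.158, -0.987], [-0.007, -0.987, 0.158], [-1.0, 0.004, -0.015]]
wrist_force: [1.9, -0.8, 0.2]
gripper_width: 0.0854
```

Run:
```python
from h import *
plan((.4501,-.354,.2),-67)
s,cs=snap("scene")
cv2.imwrite("pics/s2.png",s[:,:,::-1])
```

```text
t 19.95 pos [ 0.5848 -0.2017  0.2142] yaw -99.08 turn x -32.08 then shift [ 13.3  87.3 183.6] dist 204 w 0.0854 F [ 1.9 -0.8  0.2]
```

Emit:
{"name": "carry_out", "arguments": {"moves": [[0,0,0,-6.4,0,0,85],[0,0,0,-6.4,0,0,85],[0,0,0,-6.4,0,0,85],[0,0,0,-6.4,0,0,85],[0,0,0,-6.4,0,0,85],[0,17.5,36.7,0,0,0,85],[0,17.5,36.7,0,0,0,85],[0,17.5,36.7,0,0,0,85],[0,17.5,36.7,0,0,0,85],[0,17.5,36.7,0,0,0,85]]}}

```text
time_s: 20.83
tool_pos: [0.4432, -0.352, 0.2039]
eef_rot: [[-0.001, 0.39, -0.921], [0.001, -0.921, -0.39], [-1.0, -0.001, 0.001]]
wrist_force: [1.0, -0.4, -0.4]
gripper_width: 0.0852
```

Emit:
{"name": "carry_out", "arguments": {"moves": [[0,0,0,0,0,0,85],[0,0,0,0,0,0,85],[0,0,0,0,0,0,85]]}}

```text
time_s: 21.08
tool_pos: [0.4447, -0.3511, 0.2041]
eef_rot: [[-0.001, 0.388, -0.922], [0.001, -0.922, -0.388], [-1.0, -0.001, 0.0]]
wrist_force: [-0.3, 0.9, 1.1]
gripper_width: 0.0851
```

Run:
```python
from h import *
plan((.4501,-.354,.2),-67)
im,cam=snap("wrist"); s,cs=snap("scene")
p=proj(cam,[(.4501,-.354,.026)])[0]; print(p); nut(im,cam,p,half=45)
print(proj(cs,[(.4501,-.354,.026)]))
can=np.zeros((600,512,3),np.uint8); can[:384]=im[:,:,::-1]
can[384:600,:400]=cv2.resize(s[192:300,70:270,::-1],(400,216))
cv2.imwrite("pics/w11.png",can)
```

```text
t 21.08 pos [ 0.4447 -0.3511  0.2041] yaw -67.15 turn x -0.15 then shift [ 4.1  4.8 -3.9] dist 7 w 0.0851 F [-0.3  0.9  1.1]
[258.11254495 165.11977358]
nut [ 0.4487 -0.3532] rect px [257. 166.] size mm [51.6 63.5] band at [ 0.4496 -0.3509] std [2.7 9.1] band yaw 116.7
[[123.3303435  248.42754635]]
```

View pics/w11.png

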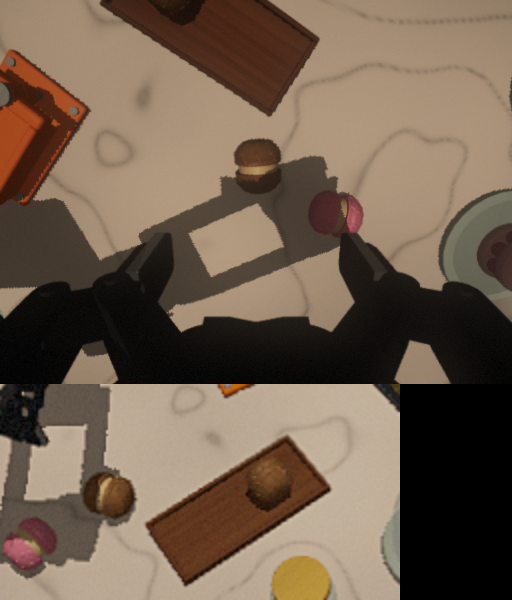

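The view shows nut1 lying in the dish and nut2 at (257,166) with its band level. Descending to grasp nut2.

Emit:
{"name": "carry_out", "arguments": {"moves": [[0,0,0,-2,0,0,85],[30,3.6,-2.7,0,0,0,85],[40,0,0,0,0,0,85],[40,0,0,0,0,0,85],[40,0,0,0,0,0,85],[20,0,0,0,0,0,85],[0,0,0,0,0,0,85],[0,0,0,0,0,0,85],[0,0,0,0,0,0,85]]}}

```text
time_s: 21.93
tool_pos: [0.4505, -0.3538, 0.0361]
eef_rot: [[0.001, 0.423, -0.906], [-0.001, -0.906, -0.423], [-1.0, 0.002, -0.001]]
wrist_force: [1.0, -0.7, 0.7]
gripper_width: 0.085
```

Run:
```python
from h import *
plan((.4487,-.3532,.011),-65)
im,cam=snap("wrist","w12.png")
```

```text
t 21.93 pos [ 0.4505 -0.3538  0.0361] yaw -65.0 turn x 0.0 then shift [25.1 -1.4  1.4] dist 25 w 0.085 F [ 1.  -0.7  0.7]
```

Emit:
{"name": "carry_out", "arguments": {"grip_force": 25, "moves": [[14,-1.4,1.4,0,0,0,85],[11,0,0,0,0,0,85],[0,0,0,0,0,0,85],[0,0,0,0,0,0,60],[0,0,0,0,0,0,40],[0,0,0,0,0,0,40],[0,0,0,0,0,0,40],[0,0,0,0,0,0,40],[0,0,0,0,0,0,40]]}}

```text
time_s: 22.73
tool_pos: [0.4477, -0.3534, 0.0107]
eef_rot: [[0.001, 0.421, -0.907], [-0.001, -0.907, -0.421], [-1.0, 0.001, -0.0]]
wrist_force: [0.8, -0.0, 6.6]
gripper_width: 0.0513
```

Emit:
{"name": "carry_out", "arguments": {"moves": [[-20,0,0,0,0,0,40],[-40,0,0,0,0,0,40],[-40,0,0,0,0,0,40],[-40,0,0,0,0,0,40],[0,0,0,-6.8,0,0,40],[0,0,0,-6.8,0,0,40],[0,0,0,-6.8,0,0,40],[0,0,0,-6.8,0,0,40]]}}

```text
time_s: 23.4
tool_pos: [0.4472, -0.353, 0.1503]
eef_rot: [[0.0, 0.793, -0.609], [-0.001, -0.609, -0.793], [-1.0, 0.001, 0.0]]
wrist_force: [0.4, -0.0, -1.0]
gripper_width: 0.0515
```

Emit:
{"name": "carry_out", "arguments": {"moves": [[0,0,0,-6.8,0,0,40],[0,0,0,-6.8,0,0,40],[0,0,0,-6.8,0,0,40],[0,0,0,-7,0,0,40],[0,0,0,0,0,0,40],[0,0,0,0,0,0,40],[0,0,0,0,0,0,40]]}}

```text
time_s: 23.98
tool_pos: [0.4471, -0.3529, 0.1498]
eef_rot: [[-0.0, 0.983, -0.185], [-0.0, -0.185, -0.983], [-1.0, -0.0, 0.0]]
wrist_force: [0.4, -0.3, 0.4]
gripper_width: 0.0518
```

Run:
```python
from h import *
im,cam=snap("wrist","w13.png")
plan((.5862,.0551,.15),-10.2)
L=cv2.cvtColor(cv2.GaussianBlur(im,(3,3),0),cv2.COLOR_RGB2GRAY); o=cv2.GaussianBlur(cv2.cvtColor(cv2.imread("pics/w4.png"),cv2.COLOR_BGR2GRAY),(3,3),0)
for c in (237,257,277): print(c,L[225:300:2,c].tolist(),"\n ref",o[225:300:2,c].tolist())
```

```text
t 24.03 pos [ 0.4471 -0.3529  0.1498] yaw -10.64 turn x -0.44 then shift [-2.000e-01  6.460e+01 -4.262e+02] dist 431 w 0.0513 F [-0.9 -0.  -0.6]
237 [41, 41, 40, 40, 40, 40, 40, 40, 40, 40, 40, 40, 38, 35, 36, 36, 37, 38, 37, 36, 37, 42, 70, 75, 75, 76, 76, 75, 73, 48, 32, 32, 36, 37, 37, 36, 36, 38] 
 ref [70, 46, 38, 39, 38, 39, 40, 40, 40, 40, 39, 37, 36, 35, 36, 39, 38, 38, 37, 38, 59, 77, 76, 77, 77, 76, 76, 66, 37, 33, 35, 39, 38, 37, 38, 38, 39, 39]
257 [78, 70, 44, 40, 39, 38, 38, 37, 37, 37, 39, 38, 38, 36, 35, 35, 37, 39, 39, 38, 37, 36, 48, 77, 77, 77, 77, 77, 77, 76, 52, 32, 31, 36, 38, 37, 36, 35] 
 ref [75, 75, 57, 38, 35, 36, 37, 37, 36, 37, 37, 37, 36, 35, 35, 39, 40, 39, 39, 37, 39, 69, 77, 77, 78, 79, 78, 78, 69, 38, 32, 35, 39, 38, 38, 37, 39, 39]
277 [80, 74, 47, 42, 42, 41, 42, 41, 40, 40, 39, 39, 39, 37, 37, 38, 39, 38, 38, 38, 37, 47, 73, 76, 75, 76, 75, 75, 69, 40, 32, 33, 37, 37, 36, 36, 36, 38] 
 ref [79, 79, 69, 41, 38, 37, 37, 37, 38, 37, 37, 36, 35, 36, 38, 38, 38, 37, 37, 41, 67, 76, 76, 76, 76, 76, 75, 56, 34, 33, 36, 38, 38, 38, 38, 39, 39, 39]
```

Emit:
{"name": "carry_out", "arguments": {"moves": [[0,0,0,-0.4,0,0,40],[0,5.9,-38.9,0,0,0,40],[0,5.9,-38.9,0,0,0,40],[0,5.9,-38.9,0,0,0,40],[0,5.9,-38.9,0,0,0,40],[0,5.9,-38.9,0,0,0,40],[0,5.9,-38.9,0,0,0,40],[0,5.9,-38.9,0,0,0,40],[0,5.9,-38.9,0,0,0,40],[0,5.9,-38.9,0,0,0,40]]}}

```text
time_s: 24.87
tool_pos: [0.5611, -0.0156, 0.1499]
eef_rot: [[0.0, 0.984, -0.176], [-0.0, -0.176, -0.984], [-1.0, 0.0, 0.0]]
wrist_force: [0.4, 0.3, -1.9]
gripper_width: 0.0513
```

Emit:
{"name": "carry_out", "arguments": {"moves": [[0,5.9,-38.9,0,0,0,40],[0,5.7,-38.7,0,0,0,40],[20,0,0,0,0,0,40],[25,0,0,0,0,0,40],[20,0,0,0,0,0,40],[0,0,0,0,0,0,40],[0,0,0,0,0,0,40],[0,0,0,0,0,0,40],[0,0,0,0,0,0,40],[0,0,0,0,0,0,40]]}}

```text
time_s: 25.7
tool_pos: [0.5869, 0.0565, 0.0863]
eef_rot: [[0.003, 0.984, -0.176], [-0.0, -0.176, -0.984], [-1.0, 0.003, -0.0]]
wrist_force: [0.7, 1.2, -0.7]
gripper_width: 0.0516
```

Run:
```python
from h import *
plan((.5865,.0566,.0215),-10.2); snap("wrist","w14.png"); plan((.5865,.0566,.0215),-10.2)
```

```text
t 25.7 pos [0.5869 0.0565 0.0863] yaw -10.11 turn x 0.09 then shift [64.8 -0.6  0. ] dist 65 w 0.0516 F [ 0.7  1.2 -0.7]
t 25.75 pos [0.5867 0.0565 0.0861] yaw -10.11 turn x 0.09 then shift [64.6 -0.4 -0. ] dist 65 w 0.0515 F [ 0.1  0.3 -0.9]
```

Emit:
{"name": "carry_out", "arguments": {"moves": [[15,0,0,0,0,0,40],[12,0,0,0,0,0,40],[10,0,0,0,0,0,40],[8,0,0,0,0,0,40],[6,0,0,0,0,0,40],[0,0,0,0,0,0,40]]}}

```text
time_s: 26.25
tool_pos: [0.5846, 0.0568, 0.0322]
eef_rot: [[-0.003, 0.985, -0.175], [-0.0, -0.175, -0.985], [-1.0, -0.003, 0.001]]
wrist_force: [0.3, -0.5, -1.3]
gripper_width: 0.0519
```

Run:
```python
from h import *
plan((.5865,.0566,.0215),-10.2)
```

```text
t 26.25 pos [0.5846 0.0568 0.0322] yaw -10.08 turn x 0.12 then shift [10.7  1.9 -0.2] dist 11 w 0.0519 F [ 0.3 -0.5 -1.3]
```

Emit:
{"name": "carry_out", "arguments": {"moves": [[7,0,0,0,0,0,40],[5,0,0,0,0,0,40],[0,0,0,0,0,0,40],[0,0,0,0,0,0,40]]}}

```text
time_s: 26.58
tool_pos: [0.5857, 0.0568, 0.0216]
eef_rot: [[-0.0, 0.985, -0.175], [-0.0, -0.175, -0.985], [-1.0, -0.0, 0.0]]
wrist_force: [1.4, 1.2, -0.8]
gripper_width: 0.0514
```

Emit:
{"name": "carry_out", "arguments": {"moves": [[0,0,0,0,0,0,56],[0,0,0,0,0,0,65],[0,0,0,0,0,0,70],[0,0,0,0,0,0,70],[-15,0,0,0,0,0,70],[-25,0,0,0,0,0,70],[-35,0,0,0,0,0,85],[-30,0,0,0,0,0,85],[0,-28,0,0,0,0,85]]}}

```text
time_s: 27.33
tool_pos: [0.5683, 0.0609, 0.1337]
eef_rot: [[0.018, 0.984, -0.176], [-0.001, -0.176, -0.984], [-1.0, 0.018, -0.002]]
wrist_force: [2.9, 1.4, 0.3]
gripper_width: 0.085
```

Emit:
{"name": "carry_out", "arguments": {"moves": [[0,-28,0,0,0,0,85],[0,-28,0,-6,0,0,85],[0,0,0,-7,0,0,85],[0,0,0,-7,0,0,85],[0,0,0,-7,0,0,85],[0,0,0,-7,0,0,85],[0,0,0,-7,0,0,85],[0,0,0,-7,0,0,85],[0,0,0,-7,0,0,85],[0,0,0,-7,0,0,85]]}}

```text
time_s: 28.17
tool_pos: [0.503, 0.0715, 0.127]
eef_rot: [[0.0, 0.612, 0.791], [-0.0, 0.791, -0.612], [-1.0, 0.0, 0.0]]
wrist_force: [0.1, -0.8, -0.8]
gripper_width: 0.0851
```

Emit:
{"name": "carry_out", "arguments": {"moves": [[0,0,0,-7,0,0,85],[0,0,0,-7,0,0,85],[0,0,0,-7,0,0,85],[0,0,0,-7,0,0,85],[0,0,0,0,0,0,85],[0,0,0,0,0,0,85]]}}

```text
time_s: 28.67
tool_pos: [0.503, 0.0715, 0.1269]
eef_rot: [[0.0, 0.179, 0.984], [-0.0, 0.984, -0.179], [-1.0, -0.0, 0.0]]
wrist_force: [0.4, -0.2, 0.2]
gripper_width: 0.085
```

Run:
```python
from h import *
plan((.5029,.0722,.022),79.8)
im,cam=snap("wrist","w15.png"); p=proj(cam,[(.5866,.0571,.036)])[0]; print(p); 
b=(im[:,:,0]>130)&(im[:,:,2]<110)
r=int(p[1]); print("row",r,[ (x,im[r,x].tolist()) for x in range(205,320,4)])
nut(im,cam,p,zc=.036)
```

```text
t 28.67 pos [0.503  0.0715 0.1269] yaw 79.72 turn x -0.08 then shift [104.9   0.7  -0.3] dist 105 w 0.085 F [ 0.4 -0.2  0.2]
[258.51642761 274.91040212]
row 274 [(205, [223, 199, 168]), (209, [180, 153, 121]), (213, [200, 150, 73]), (217, [200, 150, 74]), (221, [100, 81, 56]), (225, [71, 52, 37]), (229, [97, 63, 40]), (233, [97, 63, 41]), (237, [98, 61, 37]), (241, [105, 66, 40]), (245, [90, 57, 35]), (249, [106, 66, 39]), (253, [196, 155, 101]), (257, [196, 155, 99]), (261, [198, 158, 103]), (265, [113, 71, 42]), (269, [81, 51, 31]), (273, [108, 66, 39]), (277, [107, 66, 38]), (281, [105, 64, 36]), (285, [99, 62, 38]), (289, [80, 53, 31]), (293, [60, 52, 42]), (297, [114, 83, 42]), (301, [200, 149, 72]), (305, [198, 147, 71]), (309, [212, 184, 154]), (313, [210, 183, 153]), (317, [210, 183, 152])]
nut [0.5919 0.0643] rect px [267.  278.5] size mm [40.4 58.1] band at [0.5678 0.0593] std [2.3 8.7] band yaw 171.8
```

Nut2 is seated centrally, with its band at columns 253-262 between jaws at 221 and 297. Squeezing.

Emit:
{"name": "carry_out", "arguments": {"grip_force": 45, "moves": [[20,0.7,0,0,0,0,85],[30,0,0,0,0,0,85],[30,0,0,0,0,0,85],[23,0,0,0,0,0,85],[0,0,0,0,0,0,70],[0,0,0,0,0,0,60],[0,0,0,0,0,0,50],[0,0,0,0,0,0,40],[0,0,0,0,0,0,30],[0,0,0,0,0,0,28]]}}

```text
time_s: 29.55
tool_pos: [0.5025, 0.0725, 0.0268]
eef_rot: [[0.0, 0.176, 0.984], [0.0, 0.984, -0.176], [-1.0, 0.0, -0.0]]
wrist_force: [-7.1, 0.9, 17.5]
gripper_width: 0.0298
```

Emit:
{"name": "carry_out", "arguments": {"moves": [[0,0,0,0,0,0,28],[0,0,0,0,0,0,28],[0,0,0,0,0,0,28],[0,0,0,0,0,0,28],[0,0,0,0,0,0,28]]}}

```text
time_s: 29.97
tool_pos: [0.5025, 0.0725, 0.0268]
eef_rot: [[0.0, 0.176, 0.984], [0.0, 0.984, -0.176], [-1.0, 0.0, 0.0]]
wrist_force: [-8.6, 0.8, 17.2]
gripper_width: 0.0299
```

Emit:
{"name": "carry_out", "arguments": {"grip_force": 25, "moves": [[0,0,0,0,0,0,40],[0,0,0,0,0,0,50],[0,0,0,0,0,0,60],[0,0,0,0,0,0,72],[0,0,0,0,0,0,85],[0,0,0,0,0,0,85],[-25,0,0,0,0,0,85],[-40,0,0,0,0,0,85],[-38,0,0,0,0,0,85],[0,0,0,0,0,0,85]]}}

```text
time_s: 30.8
tool_pos: [0.5078, 0.0723, 0.133]
eef_rot: [[0.011, 0.175, 0.985], [-0.0, 0.985, -0.175], [-1.0, 0.002, 0.011]]
wrist_force: [1.2, -0.3, 0.9]
gripper_width: 0.0853
```

Run:
```python
from h import *
im,cam=snap("wrist","w16.png"); plan((.5875,.0565,.1267),-10.2); p=proj(cam,[(.5866,.0571,.036)])[0]; print(p); 
r=int(p[1]); print("row",r,[ (x,im[r,x].tolist()) for x in range(205,320,4)])
```

```text
t 30.85 pos [0.5066 0.0722 0.1305] yaw 79.92 turn x -89.88 then shift [  4.5 -82.4  -1.2] dist 82 w 0.0853 F [ 0.2 -0.3 -0.6]
[256.27296993 265.71734248]
row 265 [(205, [222, 198, 166]), (209, [166, 125, 66]), (213, [203, 152, 75]), (217, [185, 137, 67]), (221, [72, 65, 52]), (225, [76, 66, 56]), (229, [69, 52, 38]), (233, [85, 54, 34]), (237, [95, 59, 37]), (241, [99, 62, 37]), (245, [105, 66, 40]), (249, [115, 70, 42]), (253, [110, 69, 42]), (257, [113, 70, 41]), (261, [127, 82, 49]), (265, [103, 63, 38]), (269, [107, 64, 37]), (273, [103, 62, 36]), (277, [101, 63, 39]), (281, [93, 59, 36]), (285, [48, 38, 30]), (289, [60, 53, 43]), (293, [87, 67, 43]), (297, [195, 145, 69]), (301, [199, 148, 72]), (305, [199, 171, 140]), (309, [211, 185, 155]), (313, [212, 185, 155]), (317, [211, 185, 155])]
```

Nut2 is cracked, with no band left. Picking it up the same way as nut1.

Emit:
{"name": "carry_out", "arguments": {"moves": [[0,0,0,7,0,0,80],[0,0,0,7,0,0,80],[0,0,0,7,0,0,80],[0,0,0,7,0,0,80],[0,0,0,7,0,0,80],[0,0,0,7,0,0,80],[0,0,0,7,0,0,80],[0,0,0,7,0,0,80],[0,0,0,7,0,0,80],[0,0,0,7,0,0,80]]}}

```text
time_s: 31.68
tool_pos: [0.5023, 0.0722, 0.1256]
eef_rot: [[-0.002, 0.986, 0.166], [-0.0, 0.166, -0.986], [-1.0, -0.002, -0.0]]
wrist_force: [1.1, 0.2, -0.8]
gripper_width: 0.08
```

Emit:
{"name": "carry_out", "arguments": {"moves": [[0,0,0,7,0,0,80],[0,0,0,7,0,0,80],[0,0,0,6.1,0,0,80],[0,28.5,0.3,0,0,0,80],[0,28.5,0,0,0,0,80],[0,28.5,0,0,0,0,80],[0,0,0,0,0,0,80],[0,0,0,0,0,0,80],[0,0,0,0,0,0,80]]}}

```text
time_s: 32.43
tool_pos: [0.5856, 0.0568, 0.1254]
eef_rot: [[-0.003, 0.984, -0.177], [0.0, -0.177, -0.984], [-1.0, -0.003, 0.001]]
wrist_force: [-0.7, -0.3, 0.1]
gripper_width: 0.08
```

Emit:
{"name": "carry_out", "arguments": {"moves": [[30,0,0,0,0,0,80],[30,0,0,0,0,0,80],[25,0,0,0,0,0,80],[18,0,0,0,0,0,80],[0,0,0,0,0,0,60],[0,0,0,0,0,0,40],[0,0,0,0,0,0,40],[0,0,0,0,0,0,40],[0,0,0,0,0,0,40],[0,0,0,0,0,0,40]]}}

```text
time_s: 33.27
tool_pos: [0.588, 0.0568, 0.0249]
eef_rot: [[0.002, 0.984, -0.177], [-0.0, -0.177, -0.984], [-1.0, 0.002, -0.0]]
wrist_force: [-0.9, -0.3, -0.5]
gripper_width: 0.0514
```

Emit:
{"name": "carry_out", "arguments": {"moves": [[-15,0,0,0,0,0,40],[-25,0,0,0,0,0,40],[-40,0,0,0,0,0,40],[-40,0,0,0,0,0,40],[0,0,0,6.8,0,0,40],[0,0,0,6.8,0,0,40],[0,0,0,6.8,0,0,40],[0,0,0,6.8,0,0,40]]}}

```text
time_s: 33.93
tool_pos: [0.5875, 0.0568, 0.1449]
eef_rot: [[0.002, 0.791, -0.612], [-0.0, -0.612, -0.791], [-1.0, 0.001, -0.001]]
wrist_force: [-0.5, -0.5, -1.5]
gripper_width: 0.0515
```

Emit:
{"name": "carry_out", "arguments": {"moves": [[0,0,0,6.8,0,0,40],[0,0,0,6.8,0,0,40],[0,0,0,6.8,0,0,40],[0,0,0,6.8,0,0,40],[0,0,0,6.8,0,0,40],[0,0,0,6.8,0,0,40],[0,0,0,6.8,0,0,40],[0,0,0,6.8,0,0,40],[0,0,0,6.8,0,0,40],[0,0,0,0,0,0,40]]}}

```text
time_s: 34.77
tool_pos: [0.5873, 0.0568, 0.1444]
eef_rot: [[0.001, -0.153, -0.988], [-0.0, -0.988, 0.153], [-1.0, 0.0, -0.001]]
wrist_force: [0.7, -0.2, -0.3]
gripper_width: 0.0513
```

Run:
```python
from h import *
# dish slot 2: centre ~(.572,-.247) - 50 mm along its y (0.165,0.986)
plan((.5635,-.296,.12),-99)
```

```text
t 34.77 pos [0.5873 0.0568 0.1444] yaw -98.82 turn x 0.18 then shift [ 24.4 352.1 -31.6] dist 354 w 0.0513 F [ 0.7 -0.2 -0.3]
```

Emit:
{"name": "carry_out", "arguments": {"moves": [[0,39,-3.5,0,0,0,40],[0,39,-3.5,0,0,0,40],[0,39,-3.5,0,0,0,40],[0,39,-3.5,0,0,0,40],[0,39,-3.5,0,0,0,40],[0,39,-3.5,0,0,0,40],[0,39,-3.5,0,0,0,40],[0,39,-3.5,0,0,0,40],[0,38,-3.5,0,0,0,40]]}}

```text
time_s: 35.52
tool_pos: [0.5658, -0.2961, 0.1443]
eef_rot: [[0.001, -0.145, -0.989], [-0.001, -0.989, 0.145], [-1.0, 0.0, -0.001]]
wrist_force: [1.7, -0.3, -0.7]
gripper_width: 0.0512
```

Emit:
{"name": "carry_out", "arguments": {"moves": [[25,0,0,0,0,0,40],[25,0,0,0,0,0,40],[0,0,0,0,0,0,40],[0,0,0,0,0,0,40],[0,0,0,0,0,0,40]]}}

```text
time_s: 35.93
tool_pos: [0.5667, -0.2939, 0.0948]
eef_rot: [[0.001, -0.147, -0.989], [-0.001, -0.989, 0.147], [-1.0, 0.0, -0.001]]
wrist_force: [0.4, -1.0, -0.1]
gripper_width: 0.0514
```

Run:
```python
from h import *
plan((.5635,-.296,.022),-99)
```

```text
t 35.93 pos [ 0.5667 -0.2939  0.0948] yaw -98.45 turn x 0.55 then shift [72.8  2.6  2.8] dist 73 w 0.0514 F [ 0.4 -1.  -0.1]
```

Emit:
{"name": "carry_out", "arguments": {"moves": [[25,2,2.5,0.5,0,0,40],[25,0,0,0,0,0,40],[15,0,0,0,0,0,40],[7,0,0,0,0,0,40],[0,0,0,0,0,0,40],[0,0,0,0,0,0,40]]}}

```text
time_s: 36.43
tool_pos: [0.5645, -0.2958, 0.0231]
eef_rot: [[0.001, -0.157, -0.988], [-0.001, -0.988, 0.157], [-1.0, 0.001, -0.002]]
wrist_force: [-0.6, 0.0, -0.3]
gripper_width: 0.0516
```

Emit:
{"name": "carry_out", "arguments": {"moves": [[0,0,0,0,0,0,54],[0,0,0,0,0,0,60],[0,0,0,0,0,0,64],[0,0,0,0,0,0,64],[-20,0,0,0,0,0,64],[-40,0,0,0,0,0,66],[-40,0,0,0,0,0,85],[-40,0,0,0,0,0,85],[-40,0,0,0,0,0,85],[0,0,0,0,0,0,85]]}}

```text
time_s: 37.27
tool_pos: [0.5679, -0.2985, 0.2115]
eef_rot: [[0.013, -0.158, -0.987], [-0.009, -0.987, 0.158], [-1.0, 0.007, -0.014]]
wrist_force: [0.6, -0.8, 1.0]
gripper_width: 0.085
```

Run:
```python
from h import *
s=1/1.5625
cam=(camera_model("top"),np.array(camera_model("top")["extrinsics"]))
print("scraper handle",ray(cam,np.array([(181,380),(240,382),(240,400),(182,398)])*s,.095)[:,:2].round(3))
print("board far corners",ray(cam,np.array([(171,285),(270,284)])*s,.03)[:,:2].round(3))
plan((.44,.29,.22),1); snap("scene","s3.png")
print(np.round(env.get_obs()["joint_positions"],2))
```

```text
scraper handle [[0.443 0.349]
 [0.439 0.246]
 [0.408 0.245]
 [0.412 0.345]]
board far corners [[0.628 0.405]
 [0.629 0.216]]
t 37.27 pos [ 0.5679 -0.2985  0.2115] yaw -99.07 turn x 79.93 then shift [-15.2 117.5 590.6] dist 602 w 0.085 F [ 0.6 -0.8  1. ]
[-0.59  0.43  1.46 -0.    1.24  1.14]
```

Emit:
{"name": "carry_out", "arguments": {"moves": [[-20,0,0,-7,0,0,85],[-20,0,0,-7,0,0,85],[0,0,0,-7,0,0,85],[0,0,0,-7,0,0,85],[0,0,0,-7,0,0,85],[0,0,0,-7,0,0,85],[0,0,0,-7,0,0,85],[0,0,0,-7,0,0,85],[0,0,0,-7,0,0,85],[0,0,0,-7,0,0,85]]}}

```text
time_s: 38.15
tool_pos: [0.5627, -0.2952, 0.2405]
eef_rot: [[-0.002, 0.877, -0.481], [0.001, -0.481, -0.877], [-1.0, -0.002, -0.0]]
wrist_force: [0.6, -0.5, -0.1]
gripper_width: 0.0845
```

Emit:
{"name": "carry_out", "arguments": {"moves": [[0,0,0,-7,0,0,85],[0,0,0,-7,0,0,85],[0,0,0,-7,0,0,85],[0,0,0,-7,0,0,85],[0,-7.4,-37.2,0,0,0,85],[0,-7.4,-37.2,0,0,0,85],[0,-7.4,-37.2,0,0,0,85],[0,-7.4,-37.2,0,0,0,85],[0,-7.4,-37.2,0,0,0,85],[0,-7.4,-37.2,0,0,0,85]]}}

```text
time_s: 38.98
tool_pos: [0.5219, -0.0699, 0.2408]
eef_rot: [[-0.002, 1.0, -0.019], [0.0, -0.019, -1.0], [-1.0, -0.002, -0.0]]
wrist_force: [1.2, 0.2, 0.5]
gripper_width: 0.085
```

Emit:
{"name": "carry_out", "arguments": {"moves": [[0,-7.4,-37.2,0,0,0,85],[0,-7.4,-37.2,0,0,0,85],[0,-7.4,-37.2,0,0,0,85],[0,-7.4,-37.2,0,0,0,85],[0,-7.4,-37.2,0,0,0,85],[0,-7.4,-37.2,0,0,0,85],[0,-7.4,-37.2,0,0,0,85],[0,-7.4,-37.2,0,0,0,85],[0,-7.4,-37.2,0,0,0,85],[0,-7.4,-37.2,0,0,0,85]]}}

```text
time_s: 39.82
tool_pos: [0.4549, 0.3032, 0.2408]
eef_rot: [[-0.001, 1.0, -0.019], [-0.001, -0.019, -1.0], [-1.0, -0.001, 0.001]]
wrist_force: [0.2, 0.1, -0.1]
gripper_width: 0.0848
```

Emit:
{"name": "carry_out", "arguments": {"moves": [[0,0,0,0,0,0,85],[0,0,0,0,0,0,85],[0,0,0,0,0,0,85]]}}

```text
time_s: 40.07
tool_pos: [0.4556, 0.3012, 0.2409]
eef_rot: [[-0.001, 1.0, -0.018], [-0.001, -0.018, -1.0], [-1.0, -0.001, 0.002]]
wrist_force: [0.2, -0.2, -0.1]
gripper_width: 0.085
```

Run:
```python
from h import *
plan((.425,.297,.2),0)
im,cam=snap("wrist"); s,cs=snap("scene"); 
can=np.zeros((600,800,3),np.uint8); can[:384,:512]=im[:,:,::-1]
can[384:600,:400]=cv2.resize(s[192:300,70:270,::-1],(400,216)); can[384:600,420:788]=cv2.resize(s[80:188,234:418,::-1],(368,216))
cv2.imwrite("pics/w17.png",can)
```

```text
t 40.07 pos [0.4556 0.3012 0.2409] yaw -1.02 turn x -1.02 then shift [ 40.9 -30.6   4.1] dist 51 w 0.085 F [ 0.2 -0.2 -0.1]
```

View pics/w17.png

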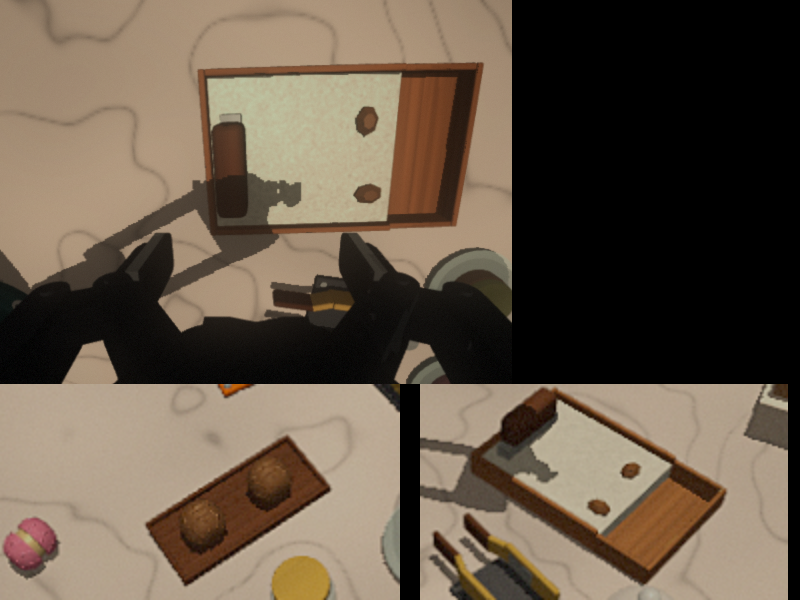

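Both cracked nuts lie in the dish. There are two chips, at (367,120) and (367,194), and the scraper handle spans (211-246,124) to (217-248,217).

Run:
```python
from h import *
im,cam=snap("wrist")
print("handle",ray(cam,[(212,124),(246,124),(248,216),(217,216)],.095)[:,:2].round(4).tolist())
print("far edge",ray(cam,[(402,73),(388,222)],.03)[:,:2].round(4).tolist())
print("white near corners",ray(cam,[(208,78),(214,226)],.03)[:,:2].round(4).tolist())
print("lip L",ray(cam,[(200,70),(482,64)],.042)[:,:2].round(4).tolist(),"R",ray(cam,[(212,234),(388,229)],.042)[:,:2].round(4).tolist())
print("chips",ray(cam,[(367,120),(367,194)],.036)[:,:2].round(4).tolist())
plan((.425,.297,.2),0)
```

```text
handle [[0.4144, 0.3512], [0.4483, 0.3505], [0.4475, 0.2521], [0.4137, 0.2527]]
far edge [[0.6308, 0.4019], [0.6344, 0.2129]]
white near corners [[0.4029, 0.4001], [0.3986, 0.212]]
lip L [[0.3964, 0.4078], [0.7165, 0.4099]] R [[0.3973, 0.2059], [0.6296, 0.2082]]
chips [[0.5915, 0.3487], [0.5996, 0.2554]]
t 40.22 pos [0.4564 0.3003 0.2414] yaw -1.17 turn x -1.17 then shift [ 41.5 -31.3   3.2] dist 52 w 0.0848 F [0.7 0.2 0.5]
```

Emit:
{"name": "carry_out", "arguments": {"grip_force": 50, "moves": [[0,0,0,-1.5,0,0,85],[30,-25.5,0,0,0,0,85],[40,0,0,0,0,0,85],[40,0,0,0,0,0,85],[35,0,0,0,0,0,85],[20,0,0,0,0,0,85],[0,0,0,0,0,0,85],[0,0,0,0,0,0,85],[0,0,0,0,0,0,85]]}}

```text
time_s: 40.97
tool_pos: [0.4321, 0.3014, 0.0781]
eef_rot: [[0.002, 1.0, 0.006], [0.001, 0.006, -1.0], [-1.0, 0.002, -0.001]]
wrist_force: [0.9, -0.5, 0.6]
gripper_width: 0.0853
```

Run:
```python
from h import *
plan((.431,.301,.055),.4)
```

```text
t 40.97 pos [0.4321 0.3014 0.0781] yaw 0.36 turn x -0.04 then shift [23.1 -1.1  0.4] dist 23 w 0.0853 F [ 0.9 -0.5  0.6]
```

Emit:
{"name": "carry_out", "arguments": {"grip_force": 50, "moves": [[13,-0.8,0,0,0,0,85],[9,0,0,0,0,0,85],[0,0,0,0,0,0,60],[0,0,0,0,0,0,40],[0,0,0,0,0,0,20],[0,0,0,0,0,0,20],[0,0,0,0,0,0,20],[0,0,0,0,0,0,20],[0,0,0,0,0,0,20],[0,0,0,0,0,0,20]]}}

```text
time_s: 41.8
tool_pos: [0.4301, 0.3017, 0.0555]
eef_rot: [[0.0, 1.0, 0.007], [0.0, 0.007, -1.0], [-1.0, 0.0, -0.0]]
wrist_force: [-2.4, 0.4, 6.0]
gripper_width: 0.0332
```

Run:
```python
from h import *
plan((.431,.3335,.06),.4)
```

```text
t 41.8 pos [0.4301 0.3017 0.0555] yaw 0.43 turn x 0.03 then shift [ -4.5   1.2 -31.8] dist 32 w 0.0332 F [-2.4  0.4  6. ]
```

Emit:
{"name": "carry_out", "arguments": {"moves": [[-6,0,0,0,0,0,20],[0,0,-16,0,0,0,20],[0,0,-16,0,0,0,20],[0,0,0,0,0,0,20],[5,0,0,0,0,0,20],[0,0,0,0,0,0,20],[0,0,0,0,0,0,20]]}}

```text
time_s: 42.38
tool_pos: [0.4295, 0.3329, 0.0555]
eef_rot: [[-0.001, 1.0, 0.007], [-0.001, 0.007, -1.0], [-1.0, -0.001, 0.001]]
wrist_force: [0.4, 0.1, -1.3]
gripper_width: 0.0334
```

Run:
```python
from h import *
plan((.635,.335,.0565),.4)
```

```text
t 42.38 pos [0.4295 0.3329 0.0555] yaw 0.42 turn x 0.02 then shift [ -1.1 205.5  -0.6] dist 206 w 0.0334 F [ 0.4  0.1 -1.3]
```

Emit:
{"name": "carry_out", "arguments": {"moves": [[-0.5,14,0,0,0,0,20],[0,16,0,0,0,0,20],[0,16,0,0,0,0,20],[0,16,0,0,0,0,20],[0,16,0,0,0,0,20],[0,16,0,0,0,0,20],[0,16,0,0,0,0,20],[0,14,0,0,0,0,20],[0,12,0,0,0,0,20],[0,10,0,0,0,0,20]]}}

```text
time_s: 43.22
tool_pos: [0.576, 0.3334, 0.0556]
eef_rot: [[-0.001, 1.0, 0.007], [-0.001, 0.007, -1.0], [-1.0, -0.001, 0.001]]
wrist_force: [-0.3, 0.6, -1.9]
gripper_width: 0.0342
```

Emit:
{"name": "carry_out", "arguments": {"moves": [[0,10,0,0,0,0,20],[0,10,0,0,0,0,20],[0,10,0,0,0,0,20],[0,10,0,0,0,0,20],[0,10,0,0,0,0,20],[0,9,0,0,0,0,20],[0,0,0,0,0,0,20],[0,0,0,0,0,0,20]]}}

```text
time_s: 43.88
tool_pos: [0.6351, 0.335, 0.0561]
eef_rot: [[-0.0, 1.0, 0.007], [-0.0, 0.007, -1.0], [-1.0, -0.0, 0.0]]
wrist_force: [-1.0, -0.3, -2.5]
gripper_width: 0.0334
```

Run:
```python
from h import *
plan((.44,.278,.09),.4); snap("wrist","w18.png");snap("scene","s4.png")
```

```text
t 43.88 pos [0.6351 0.335  0.0561] yaw 0.41 turn x 0.01 then shift [ -33.8 -195.5   55.6] dist 206 w 0.0334 F [-1.  -0.3 -2.5]
```

Emit:
{"name": "carry_out", "arguments": {"moves": [[-30,0,0,0,0,0,20],[0,-35,0,0,0,0,20],[0,-35,20,0,0,0,20],[0,-35,20,0,0,0,20],[0,-15,15,0,0,0,20],[0,0,0,0,0,0,20],[15,0,0,0,0,0,20],[14,0,0,0,0,0,20],[0,0,0,0,0,0,20],[0,0,0,0,0,0,20]]}}

```text
time_s: 44.82
tool_pos: [0.5149, 0.2793, 0.0572]
eef_rot: [[-0.001, 1.0, 0.008], [-0.0, 0.008, -1.0], [-1.0, -0.001, 0.0]]
wrist_force: [-0.3, 0.1, -2.2]
gripper_width: 0.0333
```

Run:
```python
from h import *
plan((.636,.28,.056),.4)
```

```text
t 44.82 pos [0.5149 0.2793 0.0572] yaw 0.44 turn x 0.04 then shift [1.100e+00 1.211e+02 1.000e-01] dist 121 w 0.0333 F [-0.3  0.1 -2.2]
```

Emit:
{"name": "carry_out", "arguments": {"moves": [[1,14,0,0,0,0,20],[0,14,0,0,0,0,20],[0,13,0,0,0,0,20],[0,12,0,0,0,0,20],[0,12,0,0,0,0,20],[0,12,0,0,0,0,20],[0,12,0,0,0,0,20],[0,12,0,0,0,0,20],[0,12,0,0,0,0,20],[0,10,0,0,0,0,20]]}}

```text
time_s: 45.65
tool_pos: [0.6393, 0.2804, 0.0571]
eef_rot: [[0.001, 1.0, 0.008], [0.0, 0.008, -1.0], [-1.0, 0.001, -0.0]]
wrist_force: [-0.7, 0.6, -1.3]
gripper_width: 0.0335
```

Emit:
{"name": "carry_out", "arguments": {"moves": [[0,0,0,0,0,0,20],[0,0,0,0,0,0,20],[-35,0,0,0,0,0,20],[0,-30,-3,0,0,0,20],[0,-35,-3,0,0,0,20],[0,-35,-3,0,0,0,20],[0,-35,-3,0,0,0,20],[0,-35,-3,0,0,0,20],[0,-35,-3,0,0,0,20],[0,0,0,0,0,0,20]]}}

```text
time_s: 46.48
tool_pos: [0.4223, 0.2945, 0.0904]
eef_rot: [[-0.011, 1.0, 0.01], [-0.004, 0.009, -1.0], [-1.0, -0.011, 0.004]]
wrist_force: [-2.7, -0.2, -2.5]
gripper_width: 0.0332
```

Run:
```python
from h import *
im,cam=snap("wrist"); s,cs=snap("scene"); plan((.433,.303,.056),.4)
can=np.zeros((600,800,3),np.uint8); can[:384,:512]=im[:,:,::-1]
can[384:600,:400]=cv2.resize(s[192:300,70:270,::-1],(400,216)); can[384:600,420:788]=cv2.resize(s[80:188,234:418,::-1],(368,216))
cv2.imwrite("pics/w19.png",can)
```

```text
t 46.58 pos [0.4302 0.2963 0.0915] yaw 0.54 turn x 0.14 then shift [35.5  2.9 -6.7] dist 36 w 0.0335 F [ 1.  -0.2 -0.6]
```

View pics/w19.png

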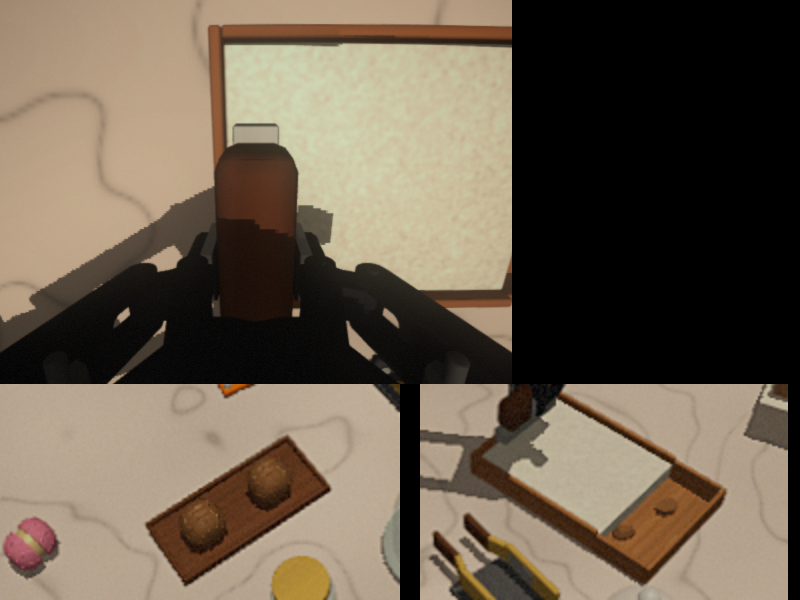

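Both chips are in the trough, the board is clear and the nuts are in the dish. Setting the scraper down at the near end.

Emit:
{"name": "carry_out", "arguments": {"moves": [[0,2.5,-6,0,0,0,20],[15,0,0,0,0,0,20],[12,0,0,0,0,0,20],[6,0,0,0,0,0,20],[0,0,0,0,0,0,20],[0,0,0,0,0,0,20]]}}

```text
time_s: 47.08
tool_pos: [0.4361, 0.3027, 0.0581]
eef_rot: [[-0.0, 1.0, 0.007], [-0.0, 0.007, -1.0], [-1.0, -0.0, 0.0]]
wrist_force: [-0.2, -0.9, -0.9]
gripper_width: 0.0334
```

Run:
```python
from h import *
plan((.433,.303,.055),.4)
```

```text
t 47.08 pos [0.4361 0.3027 0.0581] yaw 0.4 turn x -0.0 then shift [ 3.1 -3.1 -0.3] dist 4 w 0.0334 F [-0.2 -0.9 -0.9]
```

Emit:
{"name": "carry_out", "arguments": {"moves": [[0,-3,0,0,0,0,20],[2,0,0,0,0,0,20],[1,0,0,0,0,0,20],[0,0,0,0,0,0,20],[0,0,0,0,0,0,20]]}}

```text
time_s: 47.5
tool_pos: [0.4326, 0.3026, 0.0555]
eef_rot: [[0.0, 1.0, 0.007], [0.0, 0.007, -1.0], [-1.0, 0.0, -0.0]]
wrist_force: [-0.9, -0.0, -1.5]
gripper_width: 0.0336
```

Emit:
{"name": "carry_out", "arguments": {"moves": [[0,0,0,0,0,0,38],[0,0,0,0,0,0,44],[0,0,0,0,0,0,60],[0,0,0,0,0,0,80],[0,0,0,0,0,0,80],[-20,0,0,0,0,0,80],[-35,0,0,0,0,0,80],[-40,0,0,0,0,0,80],[-40,0,0,0,0,0,80],[-20,0,0,0,0,0,80]]}}

```text
time_s: 48.33
tool_pos: [0.4342, 0.3036, 0.215]
eef_rot: [[0.005, 1.0, 0.008], [0.003, 0.008, -1.0], [-1.0, 0.005, -0.003]]
wrist_force: [0.5, 0.3, 0.1]
gripper_width: 0.0801
```

Emit:
{"name": "carry_out", "arguments": {"moves": [[0,0,0,0,0,0,80],[0,0,0,0,0,0,80],[0,0,0,0,0,0,80]]}}

```text
time_s: 48.58
tool_pos: [0.4317, 0.3022, 0.2095]
eef_rot: [[-0.001, 1.0, 0.007], [-0.001, 0.007, -1.0], [-1.0, -0.001, 0.001]]
wrist_force: [-0.2, -0.7, 0.1]
gripper_width: 0.0799
```

Run:
```python
from h import *
im,cam=snap("wrist"); s,cs=snap("scene"); plan((.433,.303,.055),.4)
can=np.zeros((600,800,3),np.uint8); can[:300,:400]=cv2.resize(im[:,:,::-1],(400,300)); can[:300,400:]=cv2.resize(s[:,:,::-1],(400,300))
can[300:600,:400]=cv2.resize(s[192:300,70:270,::-1],(400,300)); can[300:600,400:]=cv2.resize(s[80:188,234:418,::-1],(400,300))
cv2.imwrite("pics/w20.png",can)
```

```text
t 48.68 pos [0.4312 0.3019 0.2086] yaw 0.42 turn x 0.02 then shift [153.6   2.3  -1.3] dist 154 w 0.0799 F [ 0.4 -0.3 -0.4]
```

View pics/w20.png

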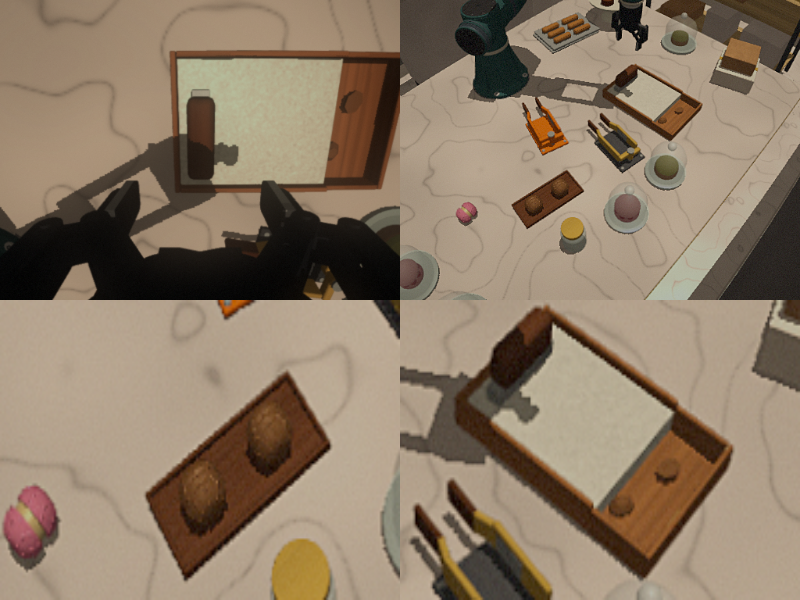

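The scraper stands at the near end, both chips lie in the trough, and both nuts are in the dish. Handing in.

```bash
python3 -c "
from station import env
print(env.finish_job())"
```

```text
the job is handed in; nothing more can be done
None
```

The job is done and handed in at about 49 s of the 210 s allowed; no verdict was reported.

- **Nuts:** Only two walnuts were on the counter. I seated each between the jaws of the brass cracker and squeezed the handles to a 30 mm grip width, which closed the pale band. Both now lie side by side in the dark dish.
- **Chips:** Only two chips were on the board. I swept them into the crumb trough with the scraper in two passes.
- **Scraper:** It is back at the near end of the board, across it.

**Last checks:** The final wrist and scene pictures show the board clear, both chips in the trough, the scraper upright and the gripper clear of everything. One chip lies close to the board's edge but looks flat on the trough floor. The domes and the sugar jar looked to be where they started. The highest wrist force I read was about 20 N, while squeezing the handles. I saw no failed or conflicting checks beyond a few millimetres between camera estimates.

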